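Probe the mosaic plinth's sockets and set the matching pillars

ROBOT

A 6-joint arm with a two-finger parallel gripper is mounted at the origin on the work surface. World frame = base frame: x ahead of the robot, y to its left, z up, the work surface at z = 0. Lengths are in m, angles in rad, forces in N, time in s.
With the tool pointing down it reaches from about 0.35 to 0.95 m from the base axis. Payload 17.4 kg.
Tool frame: the origin (TCP) lies on the centre line of the jaws, within the pads' length; the fingertips stand 17 mm ahead of it and the grasp point (between the pads) lies 2 mm behind it; z points along the fingers, y is the direction in which the jaws open and shut (so a half turn about z gives the same grasp; the last joint's range is limited). The gripper opens to 93 mm and grips with 3 to 60 N. Pads are 15 mm wide; open, the fingers measure 128 mm over their backs; the gripper's body (75 mm by 188 mm) begins 65 mm behind the grasp point.
Start: joints at [1.177, 0.116, 1.442, -0, 1.584, -0.038], TCP at [0.235, 0.633, 0.236] pointing down, gripper open.
Joint ranges: [-2.83, 2.83], [-0.83, 2.19], [0.07, 2.5], [-1.14, 4.28], [0.01, 3], [-2.97, 2.97]. Speed limits (rad/s): [1.89, 1.89, 2.22, 3.14, 3.14, 3.14].

INTERFACE

Orientations are given as a 3x3 rotation matrix whose columns are the frame's x, y, z axes.
In Python, from bench import ctrl, imaging gives the robot as it stands.
- The arm moves only by the tool move_arm, never from a script. Its argument "deltas" is one flat list of numbers, 7 for each row, row after row: the shift along the tool's x, y, z in cm, then the turn, a rotation vector about the tool's x, y, z in degrees, then the opening, from -1 (shut) to 1 (fully open). In form: [tx, ty, tz, wx, wy, wz, jaw, tx, ty, tz, wx, wy, wz, jaw, ...]. A call has 1 to 10 rows; each row is the pose to reach, as a shift and turn from the pose commanded when the call began, along the tool's axes at that moment; what a row does not reach only later rows make up. A row lasts 1/8 s, in which the tool goes at most 62.5 mm and 10.7 degrees, less where a joint would pass 70% of its speed; a pose out of reach is approached as far as the arm can. A call with a gripper value outside its range is refused whole. The fingers move at their own pace and stop on an object; the grip force is fixed at half the most. Time passes only in rows, so rows that repeat a pose let the fingers close. It gives the time, the measured TCP pose, the force and the opening at its end, in the units of the state.
- ctrl.read_state(): the state, without advancing time (a new reading comes with each control period).
- imaging.snapshot(name): name is "scene" or "top"; returns (picture, depth): 480x640x3 uint8, blue, green, red; 480x640 float32, m along the optical axis (not along the pixel's ray), 0 where there is no reading.
- imaging.calibration(name): a dict with "mtx" (3x3 intrinsics, pixels), "pose" (4x4, takes a point from camera to world coordinates). Camera axes: x right, y up, looking along -z (the intrinsics and any distortion apply to the point x, -y, -z); pixel columns grow to the right and rows downward; lengths in m; the calibration is good to about 2 mm. A picture is of the moment at which its call begins. calibration takes no time and is no camera call.
- ctrl.close_job(): hands the job in, once; it reports no verdict.
The state is a dict: "clock": time; "q": joint angles; "qd": joint speeds; "joint_efforts": joint torques, N m; "eef_pos": TCP position; "eef_rot": TCP orientation; "ft_force": force on the tool from outside, world axes, zero at the start; "torque": the same for the moment, N m; "opening": finger opening in m.
Only numpy, scipy, OpenCV 4.12 (cv2) and the standard library are available. Lean on these libraries where they do the work, as an engineer would, in place of code of your own. Each camera call takes 0.05 s, during which the arm holds its last target. There are 200 camera calls.

TASK

The four sockets in the mosaic plinth have different depths: going along the row from the leftmost (as the robot sees it) to the rightmost, lower the depth rod into each until its tip stands on the bottom, and let it rest there for half a second. Put the rod away by pressing its cross bar down into both forks of the sprung clip until the jaw snaps shut over it, and stand every pillar on the desk (there may be three or four) in the socket whose depth suits its length, foot down and fully home, so that all tops come level, 45 mm above the plinth. Do not shove the mug or the glue bottle about.

Things in the scene. Friction and masses are not known exactly. Their poses are not given: they have to be found in the camera images.
- plinth: grey concrete plinth with mosaic tiles on its sides, fixed, 85 (x) x 300 (y) x 90 (z) mm; origin at the centre of its underside, z up, y along the row of sockets. In its top: four upright round blind sockets, 48 mm across, 75 mm apart. They are 24, 40, 56 and 72 mm deep, with flat hard floors; which is which changes every time and is not in the state
- socket_1 (a point): centre of the mouth of socket 1 (y = +112.5 mm in the plinth's frame; 1 is the robot's leftmost, 4 its rightmost), level with the plinth's top, 90 mm above the desk
- socket_2 (a point): centre of the mouth of socket 2 (y = +37.5 mm in the plinth's frame; 1 is the robot's leftmost, 4 its rightmost), level with the plinth's top, 90 mm above the desk
- socket_3 (a point): centre of the mouth of socket 3 (y = -37.5 mm in the plinth's frame; 1 is the robot's leftmost, 4 its rightmost), level with the plinth's top, 90 mm above the desk
- socket_4 (a point): centre of the mouth of socket 4 (y = -112.5 mm in the plinth's frame; 1 is the robot's leftmost, 4 its rightmost), level with the plinth's top, 90 mm above the desk
- pillar_a: pillar a (may be absent): loose round post, 44 mm across, 69 mm long, about 0.3 kg: steel foot 20 mm high, beech shaft, white and blue mosaic cap; stands upright on the desk; origin at the centre of its foot, z along it to the cap. It belongs in the 24 mm deep socket
- pillar_a_top (a point): centre of the top of pillar a, 69 mm above its foot
- pillar_b: pillar b (may be absent): loose round post, 44 mm across, 85 mm long, about 0.3 kg: steel foot 20 mm high, beech shaft, white and blue mosaic cap; stands upright on the desk; origin at the centre of its foot, z along it to the cap. It belongs in the 40 mm deep socket
- pillar_b_top (a point): centre of the top of pillar b, 85 mm above its foot
- pillar_c: pillar c (may be absent): loose round post, 44 mm across, 101 mm long, about 0.3 kg: steel foot 20 mm high, beech shaft, white and blue mosaic cap; stands upright on the desk; origin at the centre of its foot, z along it to the cap. It belongs in the 56 mm deep socket
- pillar_c_top (a point): centre of the top of pillar c, 101 mm above its foot
- pillar_d: pillar d (may be absent): loose round post, 44 mm across, 117 mm long, about 0.3 kg: steel foot 20 mm high, beech shaft, white and blue mosaic cap; stands upright on the desk; origin at the centre of its foot, z along it to the cap. It belongs in the 72 mm deep socket
- pillar_d_top (a point): centre of the top of pillar d, 117 mm above its foot
- rod: depth rod, 0.2 kg: steel stem 10 mm across, hanging 100 mm down from the axis of a level steel cross bar (14 mm across, 130 mm long, along the rod's y), and a dark wooden grip block 20 x 20 mm (along x, y), from 7 to 52 mm above the bar's axis. Origin at the stem's lower tip, z up along it. At the start the bar lies in the open forks of the plywood rest, parallel to them, stem hanging
- rod_tip (a point): lower tip of the rod's stem, the end that touches the bottom of a socket
- rod_bar (a point): middle of the cross bar, on its axis, 100 mm above the tip
- rod_grip (a point): point to grip in the wooden block, 32 mm above the bar's axis (132 mm above the tip)
- rest: plywood rest, fixed: foot plate 75 x 135 x 12 mm, two uprights 90 mm apart (16 mm thick along y, 29 mm wide) with open U forks on top, 17 mm wide, up to 135 mm high; the bar lies in them with its axis 125 mm above the desk; origin at the centre of its underside, y along the line of forks
- clip: aluminium storage clip, fixed: foot plate 75 x 135 x 12 mm, two uprights 45 mm either side of its centre along y (16 mm thick), slots 17 mm wide; over each fork stands a sprung black jaw finger. Origin at the centre of its underside; y along the line of forks, the jaw on the +x side, a plain flared front tine on the -x side, 155 mm high
- clip_seat (a point): where the middle of the cross bar's axis lies when it is home in the clip, 125 mm above the desk, midway between the two forks; axes as the clip's
- clip_jaw (a joint): angle (rad) of the sprung jaw (both fingers as one) about a pin along y, 90 mm above the desk: 0 shut, up to 0.5 pushed away to +x. Its sloping noses reach over the slots, 134 to 165 mm above the desk; a bar pressed straight down with 8 to 20 N pushes them aside (0.13 rad) and they snap back to 0 over it when home
- mug: white mug, 80 mm wide, 90 mm high, a bystander; origin at the centre of its underside
- glue: white glue bottle with red cap, 60 mm wide, 150 mm high, a bystander; origin at the centre of its underside
Things that resemble listed ones, but are neither listed nor needed, are in the scene too. What is shaped like the pillar_b but orange or turquoise is not meant. Leave any green look-alike of the pillar_a alone.

How it is judged:
On the way, in this order (a step that is already met when the one before it is completed fails the run):
1. the rod's tip rests still on the bottom of socket 1 (tip within 4 mm of one of the four possible floors) (horizontal distance between rod_tip and socket_1 below 0.019 m and linear speed of rod below 0.02 m/s and (z of rod_tip in the frame of plinth between 0.062 and 0.07 m or z of rod_tip in the frame of plinth between 0.046 and 0.054 m or z of rod_tip in the frame of plinth between 0.03 and 0.038 m or z of rod_tip in the frame of plinth between 0.014 and 0.022 m)), for 0.2 s.
2. the rod's tip rests still on the bottom of socket 2 (tip within 4 mm of one of the four possible floors) (horizontal distance between rod_tip and socket_2 below 0.019 m and linear speed of rod below 0.02 m/s and (z of rod_tip in the frame of plinth between 0.062 and 0.07 m or z of rod_tip in the frame of plinth between 0.046 and 0.054 m or z of rod_tip in the frame of plinth between 0.03 and 0.038 m or z of rod_tip in the frame of plinth between 0.014 and 0.022 m)), for 0.2 s.
3. the rod's tip rests still on the bottom of socket 3 (tip within 4 mm of one of the four possible floors) (horizontal distance between rod_tip and socket_3 below 0.019 m and linear speed of rod below 0.02 m/s and (z of rod_tip in the frame of plinth between 0.062 and 0.07 m or z of rod_tip in the frame of plinth between 0.046 and 0.054 m or z of rod_tip in the frame of plinth between 0.03 and 0.038 m or z of rod_tip in the frame of plinth between 0.014 and 0.022 m)), for 0.2 s.
4. the rod's tip rests still on the bottom of socket 4 (tip within 4 mm of one of the four possible floors) (horizontal distance between rod_tip and socket_4 below 0.019 m and linear speed of rod below 0.02 m/s and (z of rod_tip in the frame of plinth between 0.062 and 0.07 m or z of rod_tip in the frame of plinth between 0.046 and 0.054 m or z of rod_tip in the frame of plinth between 0.03 and 0.038 m or z of rod_tip in the frame of plinth between 0.014 and 0.022 m)), for 0.2 s.
At the end, for the whole second after the job is handed in: Each pillar present is upright (0.08 rad), still, within 4 mm of a socket's centre, its top 45 +-4 mm above the plinth; the rod's bar is in the clip (5 mm across, 20 mm along, 4 mm in height, 0.12 rad), rod hanging within 0.2 rad, still; jaw under 0.05 rad ((horizontal distance between pillar_a and socket_1 below 0.004 m or horizontal distance between pillar_a and socket_2 below 0.004 m or horizontal distance between pillar_a and socket_3 below 0.004 m or horizontal distance between pillar_a and socket_4 below 0.004 m) and z of pillar_a_top in the frame of plinth between 0.131 and 0.139 m and angle between each of pillar_a, pillar_b, pillar_c, pillar_d's own z axis and vertical below 0.08 rad and linear speed of each of pillar_a, pillar_b, pillar_c, pillar_d, rod below 0.02 m/s and (horizontal distance between pillar_b and socket_1 below 0.004 m or horizontal distance between pillar_b and socket_2 below 0.004 m or horizontal distance between pillar_b and socket_3 below 0.004 m or horizontal distance between pillar_b and socket_4 below 0.004 m) and z of pillar_b_top in the frame of plinth between 0.131 and 0.139 m and (horizontal distance between pillar_c and socket_1 below 0.004 m or horizontal distance between pillar_c and socket_2 below 0.004 m or horizontal distance between pillar_c and socket_3 below 0.004 m or horizontal distance between pillar_c and socket_4 below 0.004 m) and z of pillar_c_top in the frame of plinth between 0.131 and 0.139 m and (horizontal distance between pillar_d and socket_1 below 0.004 m or horizontal distance between pillar_d and socket_2 below 0.004 m or horizontal distance between pillar_d and socket_3 below 0.004 m or horizontal distance between pillar_d and socket_4 below 0.004 m) and z of pillar_d_top in the frame of plinth between 0.131 and 0.139 m and x of rod_bar in the frame of clip_seat between -0.005 and 0.005 m and y of rod_bar in the frame of clip_seat between -0.02 and 0.02 m and z of rod_bar in the frame of clip_seat between -0.004 and 0.004 m and angle between the y axis of rod and the y axis of clip, either way round below 0.12 rad and angle between rod's own z axis and vertical below 0.2 rad and value of joint clip_jaw below 0.05 rad); the robot touches nothing.
It fails at once if the mug is shoved more than 40 mm or knocked over (distance of mug from where it was at the start of the episode above 0.04 m or angle between mug's own z axis and vertical above 0.6 rad).
It fails at once if the glue is shoved more than 40 mm or knocked over (distance of glue from where it was at the start of the episode above 0.04 m or angle between glue's own z axis and vertical above 0.6 rad).
Of pillar_a, pillar_b, pillar_c, pillar_d only 3 to 4 are there at a start; the rules pass over those that are not, and their reading is None.
At some moment in a run one of pillar_a, pillar_b, pillar_c, pillar_d may be knocked a few centimetres aside while the robot is not near it.
It also fails if it takes over 192 s, if anything falls off the work surface, if the arm or the gripper's body presses on something with over 40 N, if the wrist force passes 120 N, or if a joint passes its speed limit or range.

## Working session

There is one attempt and no reset: what is moved stays moved. The work goes in short steps, Python scripts to look and compute and a tool call to move; the robot and the scene stay as the last step left them, time stands still between calls to the robot, and variables do not carry over. Pictures are saved under pics/ and viewed, about 12 in all and at most 16, crops included, and the job is handed in when it is done.

Besides the shell and the picture viewer there is one more tool, called after ">>>" as name(argument=value, ...), one argument or row to a line, values as JSON. move_arm: Moves the arm, as the interface text tells. Its arguments: {"type":"object","properties":{"deltas":{"type":"array"}},"required":["deltas"]}

```bash
ls; mkdir -p pics
cat > h.py <<'E'
import numpy as np, cv2
from bench import ctrl, imaging
def snap(n, f=None):
    p,d=imaging.snapshot(n)
    if f: cv2.imwrite('pics/'+f,p)
    np.savez('/tmp/%s.npz'%n,p=p,d=d); return p,d
def pts(n,d):
    """world xyz for each pixel"""
    c=imaging.calibration(n); K=c['mtx'];T=np.array(c['pose'])
    v,u=np.mgrid[:480,:640]
    P=np.stack([(u-K[0][2])/K[0][0]*d,-(v-K[1][2])/K[1][1]*d,-d],-1)
    return P@T[:3,:3].T+T[:3,3]
def st():
    s=ctrl.read_state(); print({k:np.round(s[k],4).tolist() for k in ('clock','q','eef_pos','eef_rot','ft_force','opening')}); return s
E
python3 - <<'E'
from h import *
st()
for n in('scene','top'):
    p,d=snap(n,n+'0.png'); c=imaging.calibration(n); print({k:np.round(v,3).tolist() for k,v in c.items()})
E
```

```text
pics
{'clock': 0.0, 'q': [1.1772, 0.1165, 1.4422, -0.0, 1.584, -0.0378], 'eef_pos': [0.2351, 0.6325, 0.2349], 'eef_rot': [[-0.9374, 0.3483, -0.0004], [0.3483, 0.9374, -0.0011], [0.0, -0.0011, -1.0]], 'ft_force': [0.0755, 0.8445, -0.005], 'opening': 0.0933}
{'mtx': [[605.71, 0.0, 321.361], [0.0, 605.71, 236.353], [0.0, 0.0, 1.0]], 'pose': [[-0.773, -0.531, 0.348, 0.891], [0.635, -0.646, 0.424, 0.464], [-0.001, 0.548, 0.836, 1.071], [0.0, 0.0, 0.0, 1.0]]}
{'mtx': [[433.847, 0.0, 314.997], [0.0, 433.847, 236.403], [0.0, 0.0, 1.0]], 'pose': [[0.016, 0.993, -0.113, 0.396], [-1.0, 0.016, -0.002, -0.005], [0.0, 0.113, 0.994, 1.06], [0.0, 0.0, 0.0, 1.0]]}
```

View pics/scene0.png

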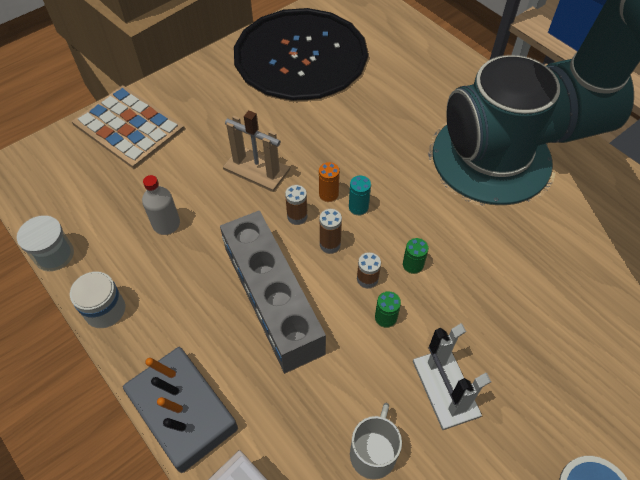

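View pics/top0.png

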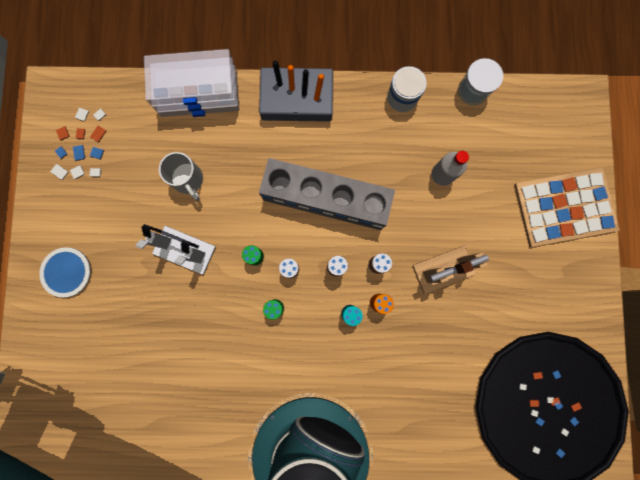

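The pictures show three white and blue capped pillars, at top-view pixels (288,268), (338,266) and (381,263). There are four look-alikes: green at (252,255) and (273,309), turquoise at (352,315) and orange at (383,303). The rod is in its rest at (455,268), the clip is at (180,245), the plinth at (327,193), the mug at (178,170) and the glue at (450,167). I take the three white and blue ones, because they match the listed cap, beech shaft and steel foot.

```bash
cat > m.py <<'E'
from h import *
W={n:(np.load('/tmp/%s.npz'%n)['p'],np.load('/tmp/%s.npz'%n)['d']) for n in('scene','top')}
Q={n:pts(n,W[n][1]) for n in W}
def cloud(n,x0,x1,y0,y1,z0,z1):
    P=Q[n]; m=(P[...,0]>x0)&(P[...,0]<x1)&(P[...,1]>y0)&(P[...,1]<y1)&(P[...,2]>z0)&(P[...,2]<z1)&(W[n][1]>0); return P[m]
def px(n,u,v): return np.round(Q[n][v,u],3)
E
python3 - <<'E'
from m import *
print('desk',px('top',330,350),px('scene',250,300))
for nm,t in dict(p288=(288,268),p338=(338,266),p381=(381,263),gr1=(252,255),gr2=(273,309),tq=(352,315),orr=(383,303),mug=(178,160),glue=(462,157)).items():
    a=px('top',*t)
    for n in('top','scene'):
        # top disc: points within 35mm, near max z
        c=cloud(n,a[0]-.04,a[0]+.04,a[1]-.04,a[1]+.04,a[2]-.008,a[2]+.008)
        if len(c)>4:
            (cx,cy),r=cv2.minEnclosingCircle(c[:,:2].astype(np.float32)); print(nm,n,a,len(c),np.round([cx,cy,r,np.median(c[:,2])],4),np.round(c.mean(0),4))
# plinth top
for n in('top','scene'):
    c=cloud(n,.4,.75,-.2,.25,.082,.098)
    r=cv2.minAreaRect(c[:,:2].astype(np.float32)); print('plinth',n,np.round(cv2.boxPoints(r),4).tolist(),np.round(r[0],4),r[2],np.round(r[1],3),np.median(c[:,2]))
for n,l in(('top',[(279,180),(311,188),(343,197),(374,205)]),('scene',[(245,237),(262,266),(277,298),(294,332)])):
    for u,v in l: print(n,u,v,px(n,u,v),px(n,u,v+4))
# rod bar/rest, clip
for u,v in[(432,278),(445,274),(475,262),(485,259),(462,268),(455,270)]: print('rod',u,v,px('top',u,v))
for n in W:
  for z0,z1 in((.118,.140),(.15,.19)):
    c=cloud(n,.3,.5,-.45,-.22,z0,z1)
    if len(c)>5:
        r=cv2.minAreaRect(c[:,:2].astype(np.float32));print('rod',n,z0,len(c),np.round(r[0],4),np.round(r[1],4),r[2])
a=cv2.resize(W['scene'][0][310:440,400:520],None,fx=4,fy=4,interpolation=2)
b=cv2.resize(W['scene'][0][150:310,210:420],None,fx=2.4,fy=2.4,interpolation=2)
o=np.zeros((560,800,3),np.uint8); b=cv2.resize(W['scene'][0][100:300,210:430],None,fx=1.8,fy=1.8,interpolation=2)
a=a[:, :400] if 0 else cv2.resize(a,(400,433)); o[:433,:400]=a; o[:360,400:796]=b
cv2.imwrite('pics/crop1.png',o)
E
```

```text
desk [ 0.245 -0.044  0.001] [ 0.653 -0.047  0.012]
p288 top [0.436 0.057 0.068] 285 [0.4369 0.0575 0.0219 0.0681] [0.4367 0.0572 0.0681]
p288 scene [0.436 0.057 0.068] 381 [0.4395 0.0605 0.0237 0.0671] [0.4408 0.0605 0.067 ]
p338 top [ 0.441 -0.056  0.1  ] 304 [ 0.4427 -0.0534  0.0218  0.1001] [ 0.4427 -0.0533  0.1001]
p338 scene [ 0.441 -0.056  0.1  ] 353 [ 0.4449 -0.0511  0.023   0.0994] [ 0.4465 -0.0502  0.0992]
p381 top [ 0.45  -0.153  0.087] 296 [ 0.4515 -0.1537  0.022   0.0843] [ 0.451  -0.1536  0.0842]
p381 scene [ 0.45  -0.153  0.087] 296 [ 0.4532 -0.1516  0.0241  0.0834] [ 0.4543 -0.1511  0.0835]
gr1 top [0.465 0.14  0.066] 291 [0.4662 0.144  0.0219 0.0681] [0.4662 0.1435 0.0678]
gr1 scene [0.465 0.14  0.066] 438 [0.4688 0.1452 0.023  0.0674] [0.4703 0.147  0.0671]
gr2 top [0.343 0.089 0.065] 298 [0.3424 0.0919 0.022  0.068 ] [0.3426 0.0913 0.0679]
gr2 scene [0.343 0.089 0.065] 377 [0.3461 0.0924 0.0236 0.0671] [0.3465 0.0947 0.0668]
tq top [ 0.334 -0.089  0.083] 308 [ 0.3326 -0.0885  0.0217  0.0841] [ 0.3324 -0.0883  0.0841]
tq scene [ 0.334 -0.089  0.083] 314 [ 0.3354 -0.0
[... 1351 characters left out ...]
  -0.143  0.062] [ 0.596 -0.134  0.064]
scene 262 266 [ 0.595 -0.083  0.032] [ 0.601 -0.075  0.035]
scene 277 298 [0.619 0.    0.049] [0.624 0.007 0.048]
scene 294 332 [0.629 0.063 0.016] [0.634 0.07  0.017]
rod 432 278 [ 0.417 -0.255  0.131]
rod 445 274 [ 0.426 -0.283  0.13 ]
rod 475 262 [ 0.453 -0.347  0.132]
rod 485 259 [ 0.46  -0.368  0.132]
rod 462 268 [ 0.438 -0.304  0.176]
rod 455 270 [ 0.435 -0.304  0.132]
rod scene 0.118 531 [ 0.4425 -0.3112] [0.0333 0.1327] 22.112613677978516
rod scene 0.15 183 [ 0.4428 -0.3118] [0.0271 0.0231] 21.1416072845459
rod top 0.118 442 [ 0.4407 -0.3137] [0.0294 0.1313] 21.98384666442871
rod top 0.15 144 [ 0.4402 -0.3127] [0.0199 0.0207] 21.060291290283203
```

View pics/crop1.png

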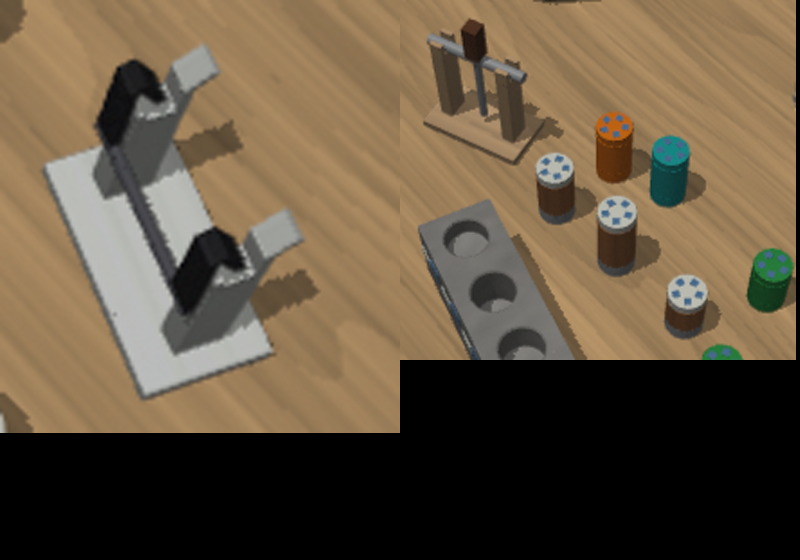

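The crop confirms three white and blue pillars with beech shafts and steel feet, and the solid-coloured ones are decoys. Their heights of 68, 100 and 84 mm make them a, c and b, so d is absent. The clip's black jaws are on the side away from the robot. Next I need exact plinth and clip poses.

```bash
cat >> m.py <<'E'
from scipy.optimize import least_squares, minimize
def rectfit(c,L,Wd,guess):
    """fit centre/yaw of L(along y') x Wd rectangle: pull all points inside it, symmetric extents"""
    c=c[:,:2]
    def ext(th):
        ey=np.array([-np.sin(th),np.cos(th)]); ex=np.array([np.cos(th),np.sin(th)]); a=c@ex;b=c@ey
        pa=np.percentile(a,[1,99]);pb=np.percentile(b,[1,99]); return pa,pb,ex,ey
    ths=guess+np.linspace(-.2,.2,401); A=[np.ptp(ext(t)[0])*1+np.ptp(ext(t)[1]) for t in ths]; t=ths[int(np.argmin(A))]
    pa,pb,ex,ey=ext(t); return ex*pa.mean()+ey*pb.mean(),t,np.ptp(pa),np.ptp(pb)
E
python3 - <<'E'
from m import *
for n in('top','scene'):
    c0=np.array([.613,-.03]); 
    for it in range(3):
        P=cloud(n,.5,.75,-.25,.2,.084,.094); 
        if it: 
            ex=np.array([np.cos(t),np.sin(t)]);d=P[:,:2]-c0; P=P[(abs(d@ex)<.055)&(abs(d@[-ex[1],ex[0]])<.17)]
        r=rectfit(P,.3,.085,.24); c0,t=r[0],r[1]
    print('plinth',n,np.round(c0,4),round(t,4),np.round(r[2:],4))
    ey=np.array([-np.sin(t),np.cos(t)])
    for i,y in enumerate((.1125,.0375,-.0375,-.1125)):
        s=c0+ey*y
        d=np.hypot(*(Q[n][...,:2]-s).transpose(2,0,1)); m=(d<.018)&(Q[n][...,2]<.08); z=Q[n][m][:,2]
        # hole centroid from mask near top plane: project pixels onto plane z=.09
        cal=imaging.calibration(n);K=np.array(cal['mtx']);T=np.array(cal['pose'])
        v,u=np.mgrid[:480,:640];R=np.stack([(u-K[0,2])/K[0,0],-(v-K[1,2])/K[1,1],-np.ones_like(u)],-1)@T[:3,:3].T
        X=T[:3,3]+R*((.09-T[2,3])/R[...,2])[...,None]
        dd=np.hypot(*(X[...,:2]-s).transpose(2,0,1)); m2=(dd<.034)&(Q[n][...,2]<.086); h=X[m2][:,:2]
        (hx,hy),hr=cv2.minEnclosingCircle(h.astype(np.float32))
        print(' s%d'%(i+1),np.round(s,4),'hole',np.round([hx,hy,hr],4),np.round(h.mean(0),4),'area r',round(float(np.sqrt(len(h)/np.pi)),2),'floor z',np.round(np.percentile(z,[5,50]),3))
for n in('top','scene'):
    for z0,z1 in((.007,.018),(.145,.158),(.158,.17)):
        P=cloud(n,.4,.6,.22,.40,z0,z1)
        if len(P)>5: r=cv2.minAreaRect(P[:,:2].astype(np.float32)); print('clip',n,z0,len(P),np.round(r[0],4),np.round(r[1],4),round(r[2],2),np.round(cv2.boxPoints(r),3).tolist())
P=cloud('top',.38,.62,.2,.42,.007,.018);
o=cv2.resize(W['top'][0][215:285,125:225],None,fx=7,fy=7,interpolation=2);cv2.imwrite('pics/clip.png',o)
E
```

```text
plinth top [ 0.6115 -0.0272] 0.04 [0.1069 0.2935]
 s1 [0.607  0.0852] hole [0.6069 0.0852 0.034 ] [0.6061 0.0865] area r 10.91 floor z [-0.003  0.026]
 s2 [0.61   0.0103] hole [0.6099 0.0106 0.034 ] [0.6184 0.0095] area r 10.66 floor z [0.046 0.049]
 s3 [ 0.613  -0.0646] hole [ 0.6125 -0.0658  0.0339] [ 0.6037 -0.0632] area r 10.7 floor z [0.03  0.034]
 s4 [ 0.616  -0.1396] hole [ 0.616  -0.1396  0.0341] [ 0.6165 -0.1411] area r 10.79 floor z [0.062 0.066]
plinth scene [ 0.6158 -0.0245] 0.04 [0.1071 0.295 ]
 s1 [0.6113 0.0879] hole [0.6112 0.0878 0.034 ] [0.6114 0.0893] area r 13.61 floor z [0.015 0.047]
 s2 [0.6143 0.0129] hole [0.6147 0.0137 0.0335] [0.6227 0.0123] area r 12.83 floor z [0.046 0.049]
 s3 [ 0.6173 -0.062 ] hole [ 0.6173 -0.0618  0.034 ] [ 0.6089 -0.0613] area r 12.28 floor z [0.032 0.037]
 s4 [ 0.6203 -0.1369] hole [ 0.6202 -0.1367  0.034 ] [ 0.6223 -0.1378] area r 12.11 floor z [-0.003  0.022]
clip top 0.007 1028 [0.4641 0.3227] [0.1361 0.1066] 68.76 [[0.38999998569488525, 0.27900001406669617], [0.48899999260902405, 0.23999999463558197], [0.5379999876022339, 0.36700
[... 504 characters left out ...]
]]
clip scene 0.007 1936 [0.4812 0.3189] [0.136  0.0756] 68.82 [[0.42100000381469727, 0.26899999380111694], [0.492000013589859, 0.24199999868869781], [0.5410000085830688, 0.36899998784065247], [0.47099998593330383, 0.3959999978542328]]
clip scene 0.145 288 [0.4804 0.3185] [0.1067 0.052 ] 68.92 [[0.43700000643730164, 0.27799999713897705], [0.48500001430511475, 0.2590000033378601], [0.5239999890327454, 0.35899999737739563], [0.4749999940395355, 0.3779999911785126]]
clip scene 0.158 134 [0.4981 0.3118] [0.1069 0.0127] 68.35 [[0.4729999899864197, 0.26499998569488525], [0.48399999737739563, 0.25999999046325684], [0.5239999890327454, 0.35899999737739563], [0.5120000243186951, 0.36399999260902405]]
```

View pics/clip.png

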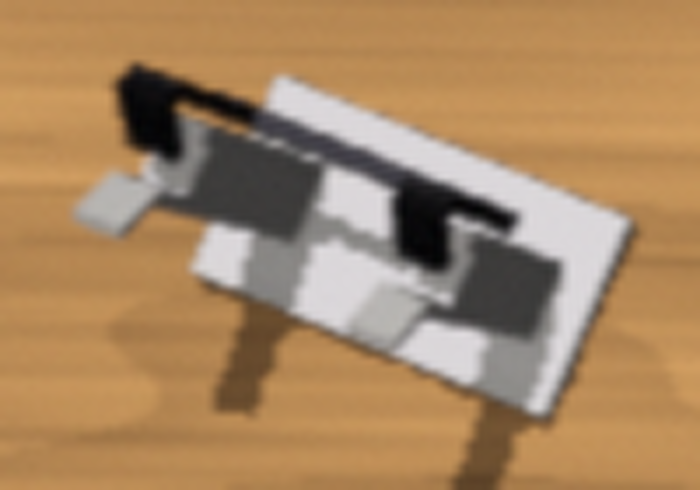

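The clip picture shows both black jaw fingers on the side away from the robot. The plinth yaw guess had the wrong sign, so I'll refit it.

```bash
cat > fitp.py <<'E'
from m import *
for n in('top','scene'):
    c0=np.array([.613,-.027]);t=-.24
    for it in range(3):
        P=cloud(n,.5,.75,-.25,.2,.084,.094); ex=np.array([np.cos(t),np.sin(t)]);d=P[:,:2]-c0; P=P[(abs(d@ex)<.055)&(abs(d@[-ex[1],ex[0]])<.17)]
        r=rectfit(P,.3,.085,-.24); c0,t=r[0],r[1]
    print('plinth',n,np.round(c0,4),round(t,4),np.round(r[2:],4))
    ey=np.array([-np.sin(t),np.cos(t)]); S=[]
    cal=imaging.calibration(n);K=np.array(cal['mtx']);T=np.array(cal['pose'])
    v,u=np.mgrid[:480,:640];R=np.stack([(u-K[0,2])/K[0,0],-(v-K[1,2])/K[1,1],-np.ones_like(u)],-1)@T[:3,:3].T
    X=T[:3,3]+R*((.089-T[2,3])/R[...,2])[...,None]
    for i,y in enumerate((.1125,.0375,-.0375,-.1125)):
        s=c0+ey*y
        dd=np.hypot(*(X[...,:2]-s).transpose(2,0,1)); m2=(dd<.032)&(Q[n][...,2]<.085); h=X[m2][:,:2]
        (hx,hy),hr=cv2.minEnclosingCircle(h.astype(np.float32)); S.append([hx,hy])
        print(' s%d'%(i+1),np.round(s,4),'hole',np.round([hx,hy,hr],4),np.round(h.mean(0),4),'floor',np.round(np.median(Q[n][(dd<.012)][:,2]),3))
E
python3 fitp.py
```

```text
plinth top [ 0.6119 -0.027 ] -0.24 [0.0844 0.2956]
 s1 [0.6387 0.0823] hole [0.6385 0.0823 0.0245] [0.6376 0.0821] floor 0.018
 s2 [0.6209 0.0094] hole [0.6184 0.0061 0.0273] [0.62   0.0094] floor 0.049
 s3 [ 0.603  -0.0634] hole [ 0.6051 -0.0583  0.0295] [ 0.6029 -0.0634] floor 0.033
 s4 [ 0.5852 -0.1363] hole [ 0.5849 -0.1361  0.029 ] [ 0.5853 -0.1361] floor 0.065
plinth scene [ 0.6145 -0.0251] -0.238 [0.0842 0.2971]
 s1 [0.641  0.0842] hole [0.6399 0.0856 0.0302] [0.6409 0.0848] floor 0.037
 s2 [0.6234 0.0113] hole [0.6213 0.0124 0.0292] [0.6236 0.0117] floor 0.05
 s3 [ 0.6057 -0.0615] hole [ 0.6057 -0.0617  0.0317] [ 0.6061 -0.0605] floor 0.05
 s4 [ 0.588  -0.1344] hole [ 0.5902 -0.1358  0.0291] [ 0.5889 -0.1335] floor 0.065
```

```bash
cat > go.py <<'E'
import sys
from h import *
# args: x y z yaw(tool y, deg) [repeat] -> deltas from the present pose
s=ctrl.read_state(); R=np.array(s['eef_rot']); p=np.array(s['eef_pos']); a=list(map(float,sys.argv[1:]))
print('t %.2f'%s['clock'],'p',np.round(p,4),'yaw %.2f'%np.degrees(np.arctan2(R[1,1],R[0,1])),'tilt',np.round(R[:2,2],4),'F',np.round(s['ft_force'],1),'open %.4f'%s['opening'])
for i in range(0,len(a),4):
    t=a[i:i+3]; y=np.radians(a[i+3]); c,n=np.cos(y),np.sin(y)
    G=np.array([[-n*-1,c,0],[-c,n,0],[0,0,-1.]]); 
    G[:,0]=np.cross(G[:,1],G[:,2])
    print(np.round((R.T@(np.array(t)-p))*100,2),np.round(np.degrees(cv2.Rodrigues(R.T@G)[0].ravel()),2))
E
python3 go.py .45 .15 .30 40  .4415 -.3123 .28 21.5
```

```text
t 0.10 p [0.2351 0.6326 0.235 ] yaw 69.62 tilt [-0.0004 -0.0009] F [ 0.1  0.4 -0.5] open 0.0932
[-36.96 -37.76  -6.46] [-6.000e-02  1.000e-02  2.962e+01]
[-52.26 -81.38  -4.42] [-6.000e-02  2.000e-02  4.812e+01]
```

>>> move_arm(
  deltas=[-37, -37.8, -6.5, 0, 0, 29.6, 1, -37, -37.8, -6.5, 0, 0, 29.6, 1, -37, -37.8, -6.5, 0, 0, 29.6, 1, -37, -37.8, -6.5, 0, 0, 29.6, 1, -37, -37.8, -6.5, 0, 0, 29.6, 1, -37, -37.8, -6.5, 0, 0, 29.6, 1, -37, -37.8, -6.5, 0, 0, 29.6, 1, -37, -37.8, -6.5, 0, 0, 29.6, 1, -52.3, -81.4, -4.5, 0, 0, 48.1, 1, -52.3, -81.4, -4.5, 0, 0, 48.1, 1],
)

```text
clock: 1.35
eef_pos: [0.4379, 0.0525, 0.2923]
eef_rot: [[-0.362, 0.932, -0.0], [0.932, 0.362, -0.0], [-0.0, -0.0, -1.0]]
ft_force: [1.5, 0.6, 0.7]
opening: 0.0928
```

```bash
python3 go.py .4415 -.3123 .24 21.5
```

```text
t 1.35 p [0.4379 0.0525 0.2923] yaw 21.23 tilt [-0.0001 -0.    ] F [1.5 0.6 0.7] open 0.0928
[-34.14 -12.87   5.24] [-0.01  0.   -0.27]
```

>>> move_arm(
  deltas=[-34.1, -12.9, 5.2, 0, 0, 0, 0.2, -34.1, -12.9, 5.2, 0, 0, 0, 0.2, -34.1, -12.9, 5.2, 0, 0, 0, 0.2, -34.1, -12.9, 5.2, 0, 0, 0, 0.2, -34.1, -12.9, 5.2, 0, 0, 0, 0.2, -34.1, -12.9, 5.2, 0, 0, 0, 0.2, -34.1, -12.9, 5.2, 0, 0, 0, 0.2, -34.1, -12.9, 5.2, 0, 0, 0, 0.2, -34.1, -12.9, 5.2, 0, 0, 0, 0.2],
)

```text
clock: 2.48
eef_pos: [0.4435, -0.3091, 0.241]
eef_rot: [[-0.368, 0.93, 0.001], [0.93, 0.368, -0.0], [-0.0, 0.0, -1.0]]
ft_force: [0.1, 1.0, -0.3]
opening: 0.0557
```

```bash
python3 go.py .4415 -.3123 .157 21.5
python3 - <<'E'
from h import *
p,_=snap('scene'); cv2.imwrite('pics/s2.png',cv2.resize(p[60:240,170:370],None,fx=3,fy=3,interpolation=2))
E
```

```text
t 2.48 p [ 0.4435 -0.3091  0.241 ] yaw 21.58 tilt [ 0.0006 -0.0003] F [ 0.1  1.  -0.3] open 0.0557
[-0.22 -0.31  8.4 ] [0.02 0.03 0.08]
```

View pics/s2.png

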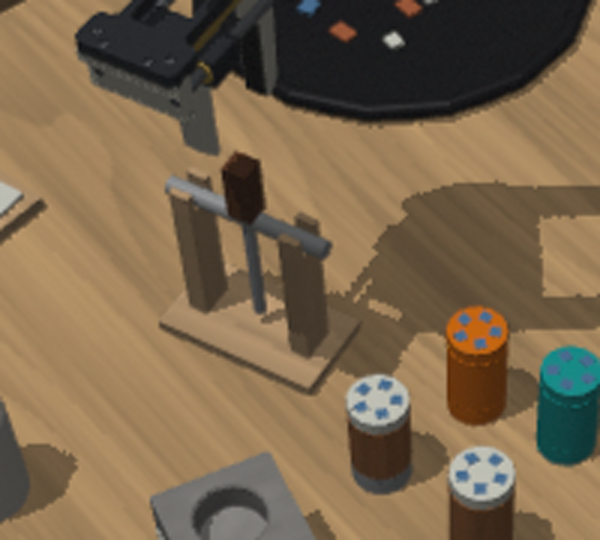

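The gripper hangs over the rod with one finger on each side of the grip block (crop pixel (240,185)).

>>> move_arm(
  deltas=[0, 0, 2, 0, 0, 0, 0.2, 0, 0, 4, 0, 0, 0, 0.2, 0, 0, 6, 0, 0, 0, 0.2, 0, 0, 7.5, 0, 0, 0, 0.2, 0, 0, 8.3, 0, 0, 0, 0.2, 0, 0, 8.3, 0, 0, 0, 0.2],
)

```text
clock: 3.28
eef_pos: [0.4432, -0.3101, 0.1572]
eef_rot: [[-0.367, 0.93, -0.0], [0.93, 0.367, 0.0], [0.001, -0.0, -1.0]]
ft_force: [0.5, 0.4, 1.1]
opening: 0.056
```

```bash
python3 go.py .4415 -.3123 .157 21.5
```

```text
t 3.27 p [ 0.4432 -0.3101  0.1572] yaw 21.51 tilt [-0.0005  0.0004] F [0.5 0.4 1.1] open 0.0560
[-0.14 -0.24  0.02] [-0.02 -0.03  0.01]
```

>>> move_arm(
  deltas=[-0.14, -0.24, 0, 0, 0, 0, 0.2, -0.14, -0.24, 0, 0, 0, 0, -1, -0.14, -0.24, 0, 0, 0, 0, -1, -0.14, -0.24, 0, 0, 0, 0, -1, -0.14, -0.24, 0, 0, 0, 0, -1, -0.14, -0.24, 0, 0, 0, 0, -1, -0.14, -0.24, 0, 0, 0, 0, -1],
)

```text
clock: 4.15
eef_pos: [0.4412, -0.3124, 0.1575]
eef_rot: [[-0.367, 0.93, -0.001], [0.93, 0.367, -0.0], [0.0, -0.001, -1.0]]
ft_force: [-5.8, -1.5, 1.5]
opening: 0.0195
```

```bash
python3 go.py .4415 -.3123 .157 21.5
```

```text
t 4.15 p [ 0.4412 -0.3124  0.1575] yaw 21.51 tilt [-0.0009 -0.0002] F [-5.8 -1.5  1.5] open 0.0195
[-0.    0.03  0.05] [-0.05 -0.01  0.01]
```

>>> move_arm(
  deltas=[0, 0, -1, 0, 0, 0, -1, 0, 0, -2, 0, 0, 0, -1, 0, 0, -4, 0, 0, 0, -1, 0, 0, -6, 0, 0, 0, -1, 0, 0, -9, 0, 0, 0, -1, 0, 0, -12, 0, 0, 0, -1, 0, 0, -14, 0, 0, 0, -1, 0, 0, -14, 0, 0, 0, -1, 0, 0, -14, 0, 0, 0, -1, 0, 0, -14, 0, 0, 0, -1],
)

```text
clock: 5.4
eef_pos: [0.4414, -0.3122, 0.2964]
eef_rot: [[-0.367, 0.93, -0.001], [0.93, 0.367, 0.001], [0.001, -0.001, -1.0]]
ft_force: [-0.4, 0.5, -2.1]
opening: 0.0199
```

```bash
python3 - <<'E'
from h import *
st()
for n in('scene','top'): snap(n,n+'3.png')
from m import *
a=W['scene'][0][20:260,180:420]; b=W['top'][0][200:320,380:540]
o=np.zeros((600,800,3),np.uint8); o[:480,:480]=cv2.resize(a,(480,480)); o[:240,480:800]=cv2.resize(b,(320,240)); cv2.imwrite('pics/s3.png',o)
for n in W:
    c=cloud(n,.37,.52,-.42,-.22,.26,.275); 
    if len(c)>5:
        r=cv2.minAreaRect(c[:,:2].astype(np.float32));print(n,len(c),np.round(r[0],4),np.round(r[1],4),r[2],np.round(c.mean(0),4))
E
python3 go.py .6395 .0833 .2815 21.5 .4413 -.3124 .2975 21.5
```

```text
{'clock': 5.4, 'q': [-0.6628, -0.1862, 1.6387, -0.0, 1.6907, -1.0382], 'eef_pos': [0.4414, -0.3122, 0.2964], 'eef_rot': [[-0.3667, 0.9303, -0.0013], [0.9303, 0.3667, 0.001], [0.0014, -0.0008, -1.0]], 'ft_force': [-0.3989, 0.4682, -2.0788], 'opening': 0.0199}
scene 333 [ 0.4445 -0.3107] [0.0221 0.1316] 20.335325241088867 [ 0.4433 -0.2987  0.2666]
top 253 [ 0.4287 -0.2783] [0.0161 0.0576] 25.00191879272461 [ 0.429  -0.278   0.2686]
t 5.50 p [ 0.4414 -0.3122  0.2967] yaw 21.51 tilt [-0.0009  0.0007] F [ 0.3  0.3 -1.9] open 0.0201
[29.53 32.93  1.53] [-0.03 -0.06  0.01]
[-0.01 -0.02 -0.08] [-0.03 -0.06  0.01]
```

View pics/s3.png

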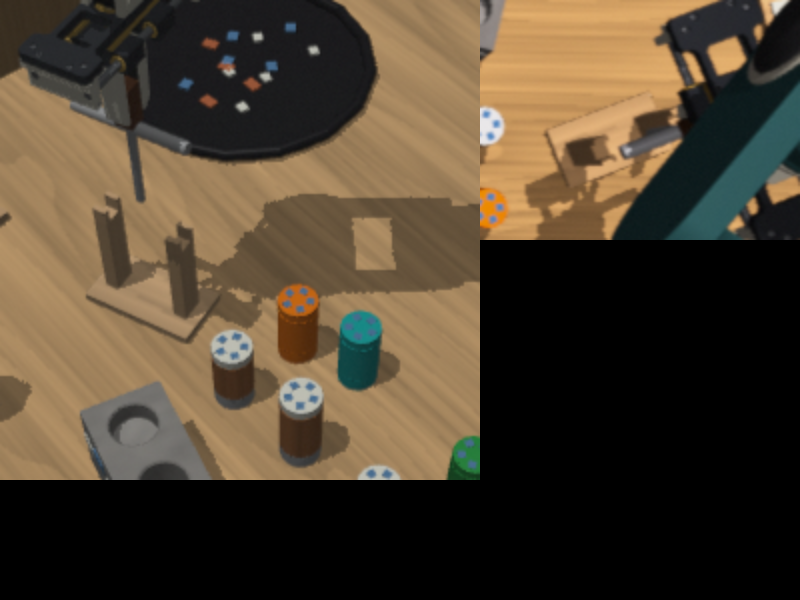

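The rod is held upright, bar at crop pixel (130,125). In the scene camera the held bar reads about 3 mm off towards +x, while the top camera agrees with the arm. I'll use the top camera's positions and go to socket 1.

>>> move_arm(
  deltas=[3, 3.3, 0, 0, 0, 0, -1, 7, 7.8, 0, 0, 0, 0, -1, 11, 12.2, 0, 0, 0, 0, -1, 15, 16.7, 0, 0, 0, 0, -1, 19, 21.2, 0, 0, 0, 0, -1, 23, 25.6, 1, 0, 0, 0, -1, 26.5, 29.5, 2, 0, 0, 0, -1, 29.5, 32.8, 4.7, 0, 0, 0, -1, 29.5, 32.8, 4.7, 0, 0, 0, -1, 29.5, 32.8, 4.7, 0, 0, 0, -1],
)

```text
clock: 6.75
eef_pos: [0.6384, 0.0822, 0.2505]
eef_rot: [[-0.367, 0.93, -0.0], [0.93, 0.367, -0.0], [-0.0, -0.001, -1.0]]
ft_force: [-0.3, 0.9, -1.9]
opening: 0.0197
```

```bash
python3 go.py .6387 .0823 .1525 21.5 .6209 .0094 .25 21.5
```

```text
t 6.75 p [0.6384 0.0822 0.2505] yaw 21.53 tilt [-0.0004 -0.0003] F [-0.3  0.9 -1.9] open 0.0197
[-0.    0.03  9.8 ] [-0.03  0.01  0.03]
[-6.13 -4.3   0.05] [-0.03  0.01  0.03]
```

>>> move_arm(
  deltas=[0, 0, 2, 0, 0, 0, -1, 0, 0, 4, 0, 0, 0, -1, 0, 0, 6, 0, 0, 0, -1, 0, 0, 8, 0, 0, 0, -1, 0, 0, 9.2, 0, 0, 0, -1, 0, 0, 9.6, 0, 0, 0, -1, 0, 0, 9.8, 0, 0, 0, -1, 0, 0, 9.9, 0, 0, 0, -1, 0, 0, 10, 0, 0, 0, -1, 0, 0, 10, 0, 0, 0, -1],
)

```text
clock: 8.0
eef_pos: [0.6386, 0.0825, 0.1508]
eef_rot: [[-0.367, 0.93, 0.0], [0.93, 0.367, 0.0], [-0.0, 0.0, -1.0]]
ft_force: [0.6, -0.7, -2.7]
opening: 0.0197
```

>>> move_arm(
  deltas=[0, 0, 0.05, 0, 0, 0, -1, 0, 0, 0.1, 0, 0, 0, -1, 0, 0, 0.1, 0, 0, 0, -1, 0, 0, 0.1, 0, 0, 0, -1],
)

```text
clock: 8.5
eef_pos: [0.6387, 0.0825, 0.1506]
eef_rot: [[-0.367, 0.93, 0.001], [0.93, 0.367, 0.0], [-0.0, 0.001, -1.0]]
ft_force: [-3.0, -1.2, 5.7]
opening: 0.0197
```

Contact on the 72 mm floor, as the depth reading predicted. Next I hold for half a second, then lift and go to socket 2.

>>> move_arm(
  deltas=[0, 0, 0, 0, 0, 0, -1, 0, 0, 0, 0, 0, 0, -1, 0, 0, 0, 0, 0, 0, -1, 0, 0, 0, 0, 0, 0, -1],
)

```text
clock: 9.0
eef_pos: [0.6387, 0.0825, 0.1506]
eef_rot: [[-0.367, 0.93, 0.001], [0.93, 0.367, 0.0], [-0.0, 0.001, -1.0]]
ft_force: [-1.6, -0.7, 6.3]
opening: 0.0199
```

>>> move_arm(
  deltas=[0, 0, -2, 0, 0, 0, -1, 0, 0, -5, 0, 0, 0, -1, 0, 0, -8, 0, 0, 0, -1, 0, 0, -9.5, 0, 0, 0, -1, -3, -2.1, -9.5, 0, 0, 0, -1, -6.1, -4.3, -9.5, 0, 0, 0, -1, -6.1, -4.3, -9.5, 0, 0, 0, -1, -6.1, -4.3, -9.5, 0, 0, 0, -1],
)

```text
clock: 10.0
eef_pos: [0.6209, 0.0101, 0.2446]
eef_rot: [[-0.366, 0.93, -0.0], [0.93, 0.366, 0.0], [0.0, -0.0, -1.0]]
ft_force: [-0.2, -0.3, -2.6]
opening: 0.0199
```

```bash
python3 go.py .6209 .0094 .1825 21.5
```

```text
t 10.00 p [0.6209 0.0101 0.2446] yaw 21.50 tilt [-0.0001  0.0002] F [-0.2 -0.3 -2.6] open 0.0199
[-0.07 -0.03  6.21] [-0.   -0.01 -0.  ]
```

>>> move_arm(
  deltas=[0, 0, 2, 0, 0, 0, -1, 0, 0, 4, 0, 0, 0, -1, 0, 0, 5.3, 0, 0, 0, -1, 0, 0, 5.8, 0, 0, 0, -1, 0, 0, 6.1, 0, 0, 0, -1, 0, 0, 6.2, 0, 0, 0, -1, 0, 0, 6.25, 0, 0, 0, -1, 0, 0, 6.3, 0, 0, 0, -1, 0, 0, 6.3, 0, 0, 0, -1],
)

```text
clock: 11.12
eef_pos: [0.6211, 0.0099, 0.1826]
eef_rot: [[-0.367, 0.93, 0.001], [0.93, 0.367, -0.0], [-0.0, 0.001, -1.0]]
ft_force: [-2.4, 0.5, 5.8]
opening: 0.02
```

>>> move_arm(
  deltas=[0, 0, 0, 0, 0, 0, -1, 0, 0, 0, 0, 0, 0, -1, 0, 0, 0, 0, 0, 0, -1, 0, 0, 0, 0, 0, 0, -1],
)

```text
clock: 11.62
eef_pos: [0.6211, 0.0099, 0.1826]
eef_rot: [[-0.367, 0.93, 0.001], [0.93, 0.367, -0.0], [-0.0, 0.001, -1.0]]
ft_force: [-1.8, 0.4, 6.2]
opening: 0.0198
```

Contact on the 40 mm floor of socket 2. Next is socket 3, at the same offset of (-6.1, -4.3) cm.

>>> move_arm(
  deltas=[0, 0, -2, 0, 0, 0, -1, 0, 0, -5, 0, 0, 0, -1, 0, 0, -6.3, 0, 0, 0, -1, -3, -2.1, -6.3, 0, 0, 0, -1, -6.1, -4.3, -6.3, 0, 0, 0, -1, -6.1, -4.3, -6.3, 0, 0, 0, -1, -6.1, -4.3, -6.3, 0, 0, 0, -1, -6.1, -4.3, -6.3, 0, 0, 0, -1],
)

```text
clock: 12.62
eef_pos: [0.6034, -0.0619, 0.2445]
eef_rot: [[-0.367, 0.93, -0.0], [0.93, 0.367, 0.0], [0.0, -0.0, -1.0]]
ft_force: [0.1, 0.4, -2.9]
opening: 0.0202
```

```bash
python3 go.py .603 -.0634 .1666 21.5
```

```text
t 12.62 p [ 0.6034 -0.0619  0.2445] yaw 21.56 tilt [-0.0001  0.0001] F [ 0.1  0.4 -2.9] open 0.0202
[-0.13 -0.09  7.79] [-0.   -0.01  0.06]
```

>>> move_arm(
  deltas=[-0.1, -0.1, 2, 0, 0, 0, -1, -0.1, -0.1, 4, 0, 0, 0, -1, -0.1, -0.1, 6, 0, 0, 0, -1, -0.1, -0.1, 7.2, 0, 0, 0, -1, -0.1, -0.1, 7.6, 0, 0, 0, -1, -0.1, -0.1, 7.75, 0, 0, 0, -1, -0.1, -0.1, 7.85, 0, 0, 0, -1, -0.1, -0.1, 7.9, 0, 0, 0, -1, -0.1, -0.1, 7.9, 0, 0, 0, -1],
)

```text
clock: 13.75
eef_pos: [0.603, -0.064, 0.1666]
eef_rot: [[-0.367, 0.93, 0.001], [0.93, 0.367, -0.0], [-0.001, 0.001, -1.0]]
ft_force: [-0.9, 0.0, 6.1]
opening: 0.0196
```

>>> move_arm(
  deltas=[0, 0, 0, 0, 0, 0, -1, 0, 0, 0, 0, 0, 0, -1, 0, 0, 0, 0, 0, 0, -1, 0, 0, 0, 0, 0, 0, -1],
)

```text
clock: 14.25
eef_pos: [0.603, -0.064, 0.1666]
eef_rot: [[-0.367, 0.93, 0.001], [0.93, 0.367, -0.0], [-0.001, 0.001, -1.0]]
ft_force: [-1.2, 0.3, 6.6]
opening: 0.0196
```

>>> move_arm(
  deltas=[0, 0, -2, 0, 0, 0, -1, 0, 0, -5, 0, 0, 0, -1, 0, 0, -7.8, 0, 0, 0, -1, -3, -2.1, -7.8, 0, 0, 0, -1, -6.1, -4.3, -7.8, 0, 0, 0, -1, -6.1, -4.3, -7.8, 0, 0, 0, -1, -6.1, -4.3, -7.8, 0, 0, 0, -1, -6.1, -4.3, -7.8, 0, 0, 0, -1],
)

```text
clock: 15.25
eef_pos: [0.5853, -0.1357, 0.2439]
eef_rot: [[-0.368, 0.93, 0.0], [0.93, 0.368, 0.0], [-0.0, 0.0, -1.0]]
ft_force: [0.2, -0.1, -1.8]
opening: 0.0198
```

```bash
python3 go.py .5852 -.1363 .1986 21.5
```

```text
t 15.25 p [ 0.5853 -0.1357  0.2439] yaw 21.56 tilt [0.0002 0.0001] F [ 0.2 -0.1 -1.8] open 0.0198
[-0.06 -0.03  4.53] [0.01 0.   0.06]
```

>>> move_arm(
  deltas=[0, 0, 1.5, 0, 0, 0, -1, 0, 0, 3, 0, 0, 0, -1, 0, 0, 4, 0, 0, 0, -1, 0, 0, 4.3, 0, 0, 0, -1, 0, 0, 4.45, 0, 0, 0, -1, 0, 0, 4.55, 0, 0, 0, -1, 0, 0, 4.62, 0, 0, 0, -1, 0, 0, 4.62, 0, 0, 0, -1],
)

```text
clock: 16.25
eef_pos: [0.5853, -0.1365, 0.1986]
eef_rot: [[-0.367, 0.93, 0.001], [0.93, 0.367, -0.0], [-0.001, 0.001, -1.0]]
ft_force: [-2.9, -0.5, 6.1]
opening: 0.0197
```

>>> move_arm(
  deltas=[0, 0, 0, 0, 0, 0, -1, 0, 0, 0, 0, 0, 0, -1, 0, 0, 0, 0, 0, 0, -1, 0, 0, 0, 0, 0, 0, -1, 0, 0, 0, 0, 0, 0, -1],
)

```text
clock: 16.88
eef_pos: [0.5853, -0.1365, 0.1986]
eef_rot: [[-0.367, 0.93, 0.001], [0.93, 0.367, -0.0], [-0.001, 0.001, -1.0]]
ft_force: [-1.1, 0.2, 5.6]
opening: 0.0198
```

>>> move_arm(
  deltas=[0, 0, -2, 0, 0, 0, -1, 0, 0, -5, 0, 0, 0, -1, 0, 0, -7.5, 0, 0, 0, -1, 0, 0, -7.5, 0, 0, 0, -1, 0, 0, -7.5, 0, 0, 0, -1],
)

```text
clock: 17.5
eef_pos: [0.5849, -0.1364, 0.2717]
eef_rot: [[-0.367, 0.93, -0.001], [0.93, 0.367, 0.0], [0.0, -0.001, -1.0]]
ft_force: [0.6, 0.3, -2.4]
opening: 0.0198
```

```bash
python3 go.py .4787 .3175 .25 -21.2
```

```text
t 17.50 p [ 0.5849 -0.1364  0.2717] yaw 21.51 tilt [-0.0007  0.0001] F [ 0.6  0.3 -2.4] open 0.0198
[46.12  6.77  2.18] [-4.000e-02 -1.000e-02  4.271e+01]
```

>>> move_arm(
  deltas=[4, 0.6, 0, 0, 0, 4, -1, 9, 1.3, 0, 0, 0, 9, -1, 15, 2.2, 0, 0, 0, 15, -1, 21, 3, 0, 0, 0, 21, -1, 27, 4, 0, 0, 0, 26, -1, 33, 4.8, 0, 0, 0, 32, -1, 38, 5.6, 0, 0, 0, 37, -1, 43, 6.3, 1, 0, 0, 42, -1, 46.1, 6.8, 2, 0, 0, 42.7, -1, 46.1, 6.8, 2, 0, 0, 42.7, -1],
)

```text
clock: 18.75
eef_pos: [0.4791, 0.3187, 0.2506]
eef_rot: [[0.36, 0.933, 0.0], [0.933, -0.36, -0.002], [-0.001, 0.001, -1.0]]
ft_force: [8.3, -2.6, -1.1]
opening: 0.0231
```

>>> move_arm(
  deltas=[0, 0, 0, 0, 0, 0, -1, 0, 0, 0, 0, 0, 0, -1],
)

```text
clock: 19.0
eef_pos: [0.48, 0.3169, 0.2513]
eef_rot: [[0.362, 0.932, 0.002], [0.932, -0.362, -0.002], [-0.001, 0.002, -1.0]]
ft_force: [1.0, 1.2, 1.3]
opening: 0.0224
```

```bash
python3 go.py .4787 .3175 .195 -21.2
python3 - <<'E'
from h import *
for n in('scene','top'): snap(n)
from m import *
a=W['scene'][0][280:440,380:540]; b=W['top'][0][180:300,100:260]
o=np.zeros((480,800,3),np.uint8); o[:480,:480]=cv2.resize(a,(480,480)); o[:240,480:800]=cv2.resize(b,(320,240)); cv2.imwrite('pics/s4.png',o)
for z0,z1 in((.007,.018),(.158,.17),(.205,.23)):
  for n in W:
    c=cloud(n,.4,.6,.22,.42,z0,z1)
    if len(c)>5:
        r=cv2.minAreaRect(c[:,:2].astype(np.float32));print(n,z0,len(c),np.round(r[0],4),np.round(r[1],4),round(r[2],2))
E
```

```text
t 19.00 p [0.48   0.3169 0.2513] yaw -21.19 tilt [ 0.0016 -0.0016] F [1.  1.2 1.3] open 0.0224
[ 0.01 -0.16  5.63] [0.12 0.05 0.01]
scene 0.007 1949 [0.475  0.3018] [0.1709 0.0767] 68.98
top 0.007 910 [0.4787 0.3167] [0.1354 0.0751] 68.76
scene 0.158 74 [0.5011 0.3251] [0.0794 0.0122] 65.13
top 0.158 51 [0.4817 0.2715] [0.0241 0.0109] 70.48
scene 0.205 288 [0.4849 0.3102] [0.1122 0.014 ] 71.6
top 0.205 109 [0.4683 0.2755] [0.0683 0.0198] 68.63
```

View pics/s4.png

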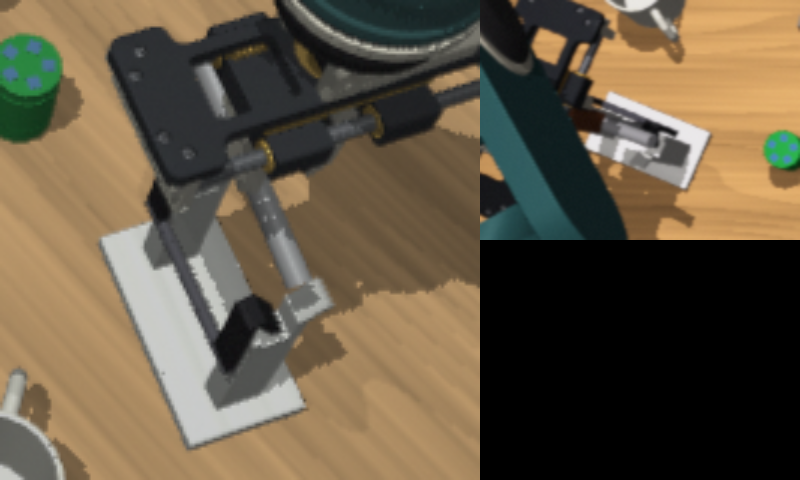

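The tool is over the clip, but the stem brushed the near fork on the way in: a force spike, and the opening rose to 22 mm. I'll lift clear and see how the rod sits in the grip.

>>> move_arm(
  deltas=[0, 0, -2, 0, 0, 0, -1, 0, 0, -5, 0, 0, 0, -1, 0, 0, -7, 0, 0, 0, -1, 0, 0, -8, 0, 0, 0, -1, 0, 0, -8, 0, 0, 0, -1, 0, 0, -8, 0, 0, 0, -1],
)

```text
clock: 19.85
eef_pos: [0.4791, 0.3174, 0.3312]
eef_rot: [[0.361, 0.932, -0.001], [0.932, -0.361, -0.001], [-0.001, -0.001, -1.0]]
ft_force: [0.5, 0.1, -3.3]
opening: 0.0198
```

```bash
python3 go.py .4787 .3175 .30 -21.2
python3 - <<'E'
from h import *
for n in('scene','top'): snap(n)
from m import *
a=W['scene'][0][220:440,380:540]; b=W['top'][0][180:300,100:260]
o=np.zeros((600,800,3),np.uint8); o[:594,:432]=cv2.resize(a,(432,594)); o[:240,480:800]=cv2.resize(b,(320,240)); cv2.imwrite('pics/s5.png',o)
for z0,z1 in((.007,.018),(.158,.17),(.28,.31)):
  for n in W:
    c=cloud(n,.4,.6,.22,.42,z0,z1)
    if len(c)>5:
        r=cv2.minAreaRect(c[:,:2].astype(np.float32));print(n,z0,len(c),np.round(r[0],4),np.round(r[1],4),round(r[2],2))
E
```

```text
t 19.85 p [0.4791 0.3174 0.3312] yaw -21.18 tilt [-0.0012 -0.0007] F [ 0.5  0.1 -3.3] open 0.0198
[ 0.   -0.04  3.12] [-0.05  0.06  0.02]
scene 0.007 1950 [0.4554 0.3288] [0.136  0.1317] 68.63
top 0.007 927 [0.479  0.3173] [0.1361 0.0749] 68.76
scene 0.158 138 [0.4984 0.3112] [0.1071 0.0127] 68.35
top 0.158 91 [0.4958 0.3097] [0.1057 0.0121] 68.81
scene 0.28 503 [0.4773 0.3108] [0.1252 0.0165] 68.72
top 0.28 248 [0.4731 0.3006] [0.1156 0.0192] 65.57
```

View pics/s5.png

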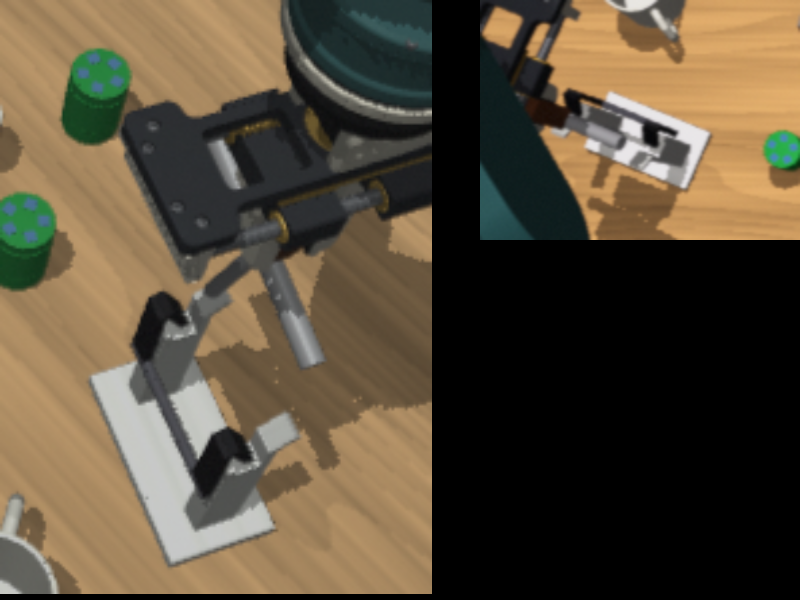

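The bar is still parallel to the clip, but the stem slants (crop (265,255) to (205,290)). The rod has pivoted about the pad axis, so I'll measure the tilt.

```bash
cat > tilt.py <<'E'
from m import *
s=ctrl.read_state();R=np.array(s['eef_rot']);p=np.array(s['eef_pos'])
for n in W:
    L=(Q[n]-([.0026,.0018,0] if n=='scene' else 0)-p)@R   # tool coords: x along bar, y jaw, z down
    g=np.abs(L[...,1])<.012
    for lo,hi in((-.075,-.055),(-.055,-.04),(-.04,-.025),(-.025,-.012),(.012,.025),(.025,.04),(.04,.055),(.055,.075)):
        m=g&(L[...,0]>lo)&(L[...,0]<hi)&(abs(L[...,2])<.16)&(L[...,2]>-.03)&(W[n][1]>0)
        if m.sum()>4: print(n,lo,m.sum(),np.round(np.percentile(L[m][:,2],[5,30,50,70,95]),3),np.round(np.median(L[m][:,1]),4))
    for zz in np.arange(.05,.15,.01):
        m=(abs(L[...,1])<.03)&(abs(L[...,0])<.12)&(abs(L[...,2]-zz)<.004)&(W[n][1]>0)
        if m.sum()>2: print(n,'z%.2f'%zz,m.sum(),np.round(np.median(L[m],0),3),np.round(np.ptp(L[m],0),3))
E
python3 tilt.py
```

```text
scene -0.075 71 [0.019 0.022 0.023 0.024 0.026] 0.0037
scene -0.055 40 [0.021 0.024 0.025 0.026 0.028] 0.0033
scene -0.04 47 [0.032 0.109 0.119 0.126 0.134] 0.0037
scene -0.025 81 [0.061 0.074 0.083 0.093 0.115] 0.0033
scene 0.012 96 [0.037 0.039 0.041 0.042 0.045] 0.0022
scene 0.025 119 [0.04  0.042 0.043 0.045 0.048] 0.0018
scene 0.04 102 [0.043 0.045 0.046 0.048 0.052] 0.0013
scene z0.05 75 [0.045 0.005 0.048] [0.043 0.016 0.008]
scene z0.06 11 [-0.016  0.004  0.061] [0.007 0.002 0.006]
scene z0.07 12 [-0.018  0.003  0.071] [0.008 0.006 0.006]
scene z0.08 15 [-0.019  0.004  0.08 ] [0.008 0.005 0.007]
scene z0.09 14 [-0.022  0.003  0.09 ] [0.011 0.004 0.007]
scene z0.10 15 [-0.024  0.003  0.098] [0.009 0.006 0.007]
scene z0.11 11 [-0.026  0.003  0.109] [0.009 0.004 0.007]
scene z0.12 12 [-0.027  0.003  0.12 ] [0.008 0.005 0.008]
scene z0.13 11 [-0.031  0.003  0.132] [0.009 0.005 0.006]
top -0.075 98 [0.018 0.02  0.022 0.023 0.027] 0.0007
top -0.055 64 [0.023 0.024 0.025 0.026 0.029] 0.0006
top -0.04 68 [0.026 0.028 0.029 0.031 0.125] 0.0019
top -0.025 172 [-0.002  0.009  0.017  0.025  0.032] 0.0005
top z0.13 3 [-0.033  0.004  0.127] [0.003 0.001 0.006]
```

The rod leans 12.2° about the jaw axis, with the tool +x end of the bar low and its middle about (-1.2, 0, 4.1) cm from the TCP. I'll level it by turning the tool 12.2° about its y axis.

>>> move_arm(
  deltas=[0.1, 0, 0, 0, 4, 0, -1, 0.2, 0, 0, 0, 8, 0, -1, 0.25, 0, 0, 0, 12.2, 0, -1, 0.25, 0, 0, 0, 12.2, 0, -1, 0.25, 0, 0, 0, 12.2, 0, -1, 0.25, 0, 0, 0, 12.2, 0, -1],
)

```text
clock: 20.7
eef_pos: [0.4802, 0.32, 0.3321]
eef_rot: [[0.353, 0.933, 0.076], [0.912, -0.361, 0.196], [0.21, -0.0, -0.978]]
ft_force: [-0.3, 0.1, -2.8]
opening: 0.0203
```

```bash
cat > tilt2.py <<'E'
from h import *
import sys
for n in('scene','top'): snap(n)
from m import *
c0=np.array([.479,.3173]);t=np.radians(68.8);ey=np.array([np.cos(t),np.sin(t)]);ex=np.array([ey[1],-ey[0]])
s=ctrl.read_state();p=np.array(s['eef_pos']);print('TCP in clip',np.round([(p[:2]-c0)@ex,(p[:2]-c0)@ey,p[2]],4),np.round(s['ft_force'],1),s['opening'])
zb=p[2]-.042
for n in W:
    P=Q[n]-([.0026,.0018,0] if n=='scene' else [0,0,0]); d=P[...,:2]-c0; X=d@ex;Y=d@ey;Z=P[...,2]
    for lo,hi in((-.075,-.055),(-.055,-.035),(-.035,-.015),(.015,.035),(.035,.055),(.055,.075)):
        m=(abs(X)<.02)&(Y>lo)&(Y<hi)&(abs(Z-zb)<.03)
        if m.sum()>4: print(n,lo,m.sum(),'z95 %.4f x %.4f'%(np.percentile(Z[m],90),np.median(X[m])))
    for dz in(-.09,-.075,-.06,-.045,-.03):
        m=(abs(X)<.03)&(abs(Y)<.035)&(abs(Z-zb-dz)<.006)
        if m.sum()>4: print(n,'stem',dz,m.sum(),np.round([np.median(X[m]),np.median(Y[m])],4))
E
python3 tilt2.py; python3 go.py .48 .32 .22 -21.2 .48 .32 .18 -21.2
```

```text
TCP in clip [1.000e-04 2.900e-03 3.322e-01] [ 0.3 -0.2 -2.9] 0.019921466108649057
scene -0.055 53 z95 0.3002 x 0.0025
scene -0.035 14 z95 0.2982 x 0.0062
scene 0.015 143 z95 0.2997 x 0.0019
scene 0.035 156 z95 0.3001 x 0.0024
scene 0.055 90 z95 0.2997 x 0.0015
scene stem -0.09 22 [0.0031 0.002 ]
scene stem -0.075 20 [0.0033 0.0014]
scene stem -0.06 24 [0.0028 0.002 ]
scene stem -0.045 26 [0.0027 0.0023]
scene stem -0.03 25 [0.0028 0.0018]
top -0.075 58 z95 0.2992 x 0.0005
top -0.055 67 z95 0.2999 x 0.0026
t 20.80 p [0.4802 0.32   0.3322] yaw -21.16 tilt [0.0757 0.1964] F [ 0.3 -0.2 -2.9] open 0.0199
[-2.370e+00 -1.000e-02  1.096e+01] [ -0.02 -12.15   0.04]
[-3.210e+00 -1.000e-02  1.487e+01] [ -0.02 -12.15   0.04]
```

The rod is level now: bar top is at 0.2997 along its whole length and the stem is vertical. Next, straight down.

>>> move_arm(
  deltas=[-0.42, 0, 2, 0, 0, 0, -1, -1.05, 0, 4.9, 0, 0, 0, -1, -1.68, 0, 7.8, 0, 0, 0, -1, -2.1, 0, 9.8, 0, 0, 0, -1, -2.37, 0, 11, 0, 0, 0, -1, -2.37, 0, 11, 0, 0, 0, -1, -2.37, 0, 11, 0, 0, 0, -1],
)

```text
clock: 21.68
eef_pos: [0.4805, 0.32, 0.2209]
eef_rot: [[0.353, 0.932, 0.078], [0.911, -0.361, 0.198], [0.212, 0.001, -0.977]]
ft_force: [-0.0, 0.8, -2.4]
opening: 0.0197
```

```bash
python3 tilt2.py|head -3; python3 go.py .48 .3197 .164 -21.2
python3 - <<'E'
from m import *
a=W['scene'][0][280:430,390:530]; cv2.imwrite('pics/s6.png',cv2.resize(a,None,fx=4,fy=4))
E
```

```text
TCP in clip [0.0004 0.003  0.2209] [-0.2 -0.2 -2.6] 0.01972959437453471
scene -0.075 8 z95 0.1877 x 0.0050
scene -0.055 27 z95 0.1873 x 0.0059
t 21.77 p [0.4805 0.32   0.2209] yaw -21.19 tilt [0.0776 0.1977] F [-0.2 -0.2 -2.6] open 0.0197
[-1.25 -0.04  5.55] [  0.05 -12.26   0.02]
```

View pics/s6.png

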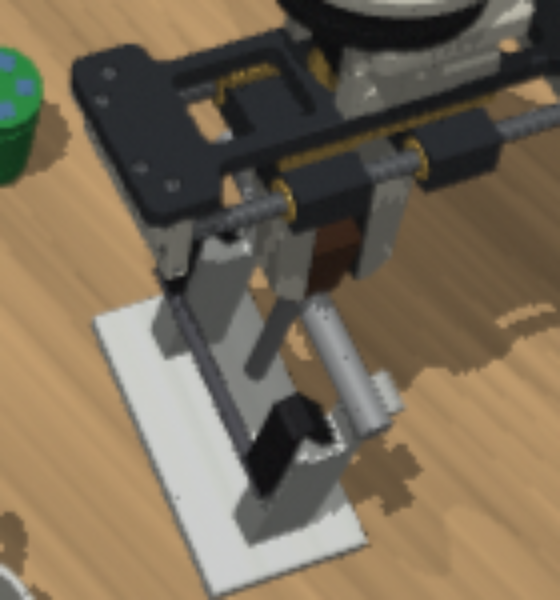

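The bar hangs level over the slots, with the stem between the forks (crop (320,310) to (375,425)). I'll press down slowly.

>>> move_arm(
  deltas=[-0.22, 0, 1, 0, 0, 0, -1, -0.33, 0, 1.5, 0, 0, 0, -1, -0.44, 0, 2, 0, 0, 0, -1, -0.55, 0, 2.5, 0, 0, 0, -1, -0.66, 0, 3, 0, 0, 0, -1, -0.77, 0, 3.5, 0, 0, 0, -1],
)

```text
clock: 22.52
eef_pos: [0.4801, 0.3201, 0.1845]
eef_rot: [[0.353, 0.932, 0.077], [0.911, -0.361, 0.198], [0.212, -0.0, -0.977]]
ft_force: [-4.6, 1.9, 9.0]
opening: 0.0197
```

```bash
python3 go.py .48 .3197 .164 -21.2
```

```text
t 22.52 p [0.4801 0.3201 0.1845] yaw -21.18 tilt [0.0766 0.1981] F [-4.6  1.9  9. ] open 0.0197
[-0.47  0.01  1.99] [-1.000e-02 -1.227e+01  2.000e-02]
```

Force is 9 N with a sideways push from the jaw, as expected. I continue to home.

>>> move_arm(
  deltas=[-0.11, 0, 0.5, 0, 0, 0, -1, -0.22, 0, 1, 0, 0, 0, -1, -0.33, 0, 1.5, 0, 0, 0, -1, -0.4, 0, 1.8, 0, 0, 0, -1, -0.43, 0, 1.95, 0, 0, 0, -1, -0.43, 0, 1.95, 0, 0, 0, -1],
)

```text
clock: 23.28
eef_pos: [0.4802, 0.3196, 0.1641]
eef_rot: [[0.353, 0.932, 0.077], [0.911, -0.362, 0.197], [0.211, 0.0, -0.977]]
ft_force: [-0.7, 0.0, -2.8]
opening: 0.0199
```

```bash
python3 tilt2.py; python3 go.py .48 .3197 .164 -21.2
```

```text
TCP in clip [0.0003 0.0026 0.1642] [ 0.1 -0.5 -2.8] 0.01988648554356013
scene -0.055 48 z95 0.1291 x 0.0097
scene -0.035 6 z95 0.1258 x 0.0188
scene 0.015 86 z95 0.1321 x 0.0007
scene 0.035 312 z95 0.1475 x -0.0061
scene 0.055 62 z95 0.1319 x 0.0014
scene stem -0.075 11 [0.001 0.003]
scene stem -0.06 17 [0.0025 0.0024]
scene stem -0.045 16 [0.0035 0.0025]
scene stem -0.03 209 [0.0216 0.0011]
top -0.075 24 z95 0.1308 x 0.0028
top -0.055 34 z95 0.1344 x 0.0127
t 23.38 p [0.4802 0.3196 0.1642] yaw -21.19 tilt [0.0767 0.1971] F [ 0.1 -0.5 -2.8] open 0.0199
[-0.01 -0.02  0.02] [ 2.000e-02 -1.221e+01  1.000e-02]
```

Force has dropped to the rod's weight and the bar top reads 0.132, so it has snapped in. I'll seat it a further 1 mm, then open partway.

>>> move_arm(
  deltas=[-0.02, 0, 0.1, 0, 0, 0, -1, -0.02, 0, 0.1, 0, 0, 0, -1, -0.02, 0, 0.1, 0, 0, 0, 0, -0.02, 0, 0.1, 0, 0, 0, 0.1, -0.02, 0, 0.1, 0, 0, 0, 0.1],
)

```text
clock: 24.0
eef_pos: [0.4801, 0.3196, 0.1629]
eef_rot: [[0.353, 0.932, 0.076], [0.911, -0.361, 0.197], [0.211, -0.0, -0.977]]
ft_force: [-0.0, 0.2, -0.6]
opening: 0.0447
```

>>> move_arm(
  deltas=[0, 0, -2, 0, 0, 0, 0.1, 0, 0, -5, 0, 0, 0, 0.1, 0, 0, -10, 0, 0, 0, 0.1, 0, 0, -14, 0, 0, 0, 0.1, 0, 0, -14, 0, -12.2, 0, 0.1, 0, 0, -14, 0, -12.2, 0, 0.1, 0, 0, -14, 0, -12.2, 0, 0.1],
)

```text
clock: 24.88
eef_pos: [0.4693, 0.2925, 0.2995]
eef_rot: [[0.36, 0.933, -0.0], [0.933, -0.36, 0.002], [0.002, -0.001, -1.0]]
ft_force: [-0.1, 0.1, -0.8]
opening: 0.0514
```

```bash
python3 go.py .4511 -.1537 .2 -30; python3 tilt2.py
python3 - <<'E'
from m import *
o=np.zeros((600,800,3),np.uint8); o[:600,:400]=cv2.resize(W['scene'][0][300:450,410:510],(400,600)); o[:300,400:800]=cv2.resize(W['top'][0][205:295,120:240],(400,300)); cv2.imwrite('pics/s7.png',o)
E
```

```text
t 24.88 p [0.4693 0.2925 0.2995] yaw -21.13 tilt [-0.0002  0.0021] F [-0.1  0.1 -0.8] open 0.0514
[-42.29  14.4    9.86] [-0.06 -0.1   8.87]
TCP in clip [ 1.000e-04 -2.730e-02  2.996e-01] [-0.2 -0.   0.2] 0.051013944932674034
scene stem -0.09 68 [0.0073 0.0034]
scene stem -0.075 42 [0.001  0.0007]
top stem -0.09 28 [ 0.0031 -0.0093]
top stem -0.075 26 [-0.0001 -0.0019]
```

View pics/s7.png

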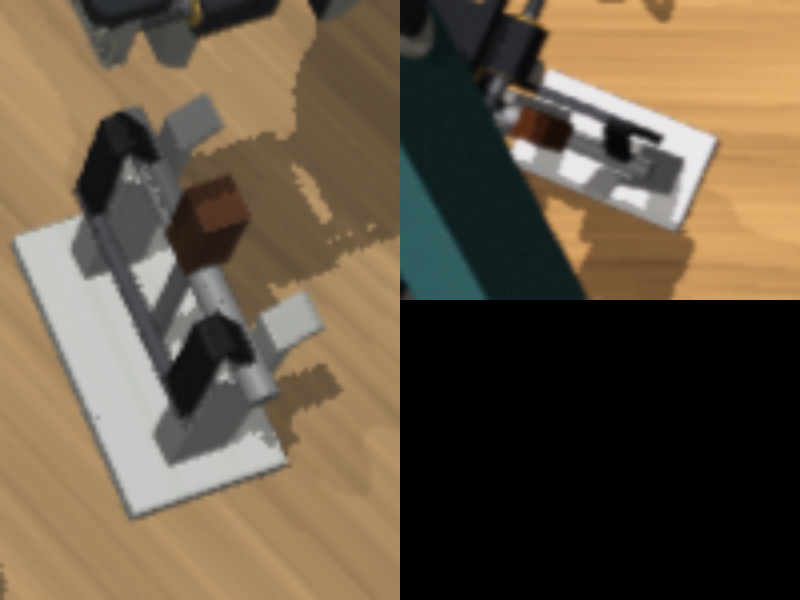

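The rod is home: both black jaw fingers lie over the bar, at crop pixels (125,140) and (225,345). Now I re-measure the pillars and the plinth.

```bash
cat > pil.py <<'E'
from h import *
for n in('top','scene'): snap(n)
from m import *
def disc(n,x,y,h,r=.045):
    c=cloud(n,x-r,x+r,y-r,y+r,h-.007,h+.005)
    if len(c)<20: return None
    (cx,cy),rr=cv2.minEnclosingCircle(c[:,:2].astype(np.float32)); return np.round([cx,cy,rr,*c.mean(0)],4),len(c)
if __name__=='__main__':
  for k,x,y,h in(('a',.4367,.0572,.069),('b',.4511,-.1537,.085),('c',.4427,-.0533,.101)):
    for n in('top','scene'): print(k,n,disc(n,x,y,h))
E
python3 pil.py; python3 fitp.py; python3 go.py .4427 -.0533 .2 -13.75
```

```text
a top (array([0.4266, 0.0269, 0.0219, 0.4266, 0.0289, 0.068 ]), 257)
a scene (array([0.4292, 0.0302, 0.0228, 0.43  , 0.0305, 0.0673]), 331)
b top (array([ 0.451 , -0.1537,  0.022 ,  0.451 , -0.1537,  0.0842]), 296)
b scene (array([ 0.4546, -0.1529,  0.024 ,  0.4542, -0.151 ,  0.0831]), 310)
c top (array([ 0.4427, -0.0535,  0.0218,  0.4427, -0.0534,  0.1001]), 304)
c scene (array([ 0.4447, -0.0509,  0.0234,  0.4461, -0.0506,  0.0991]), 341)
plinth top [ 0.6119 -0.0269] -0.231 [0.0843 0.2956]
 s1 [0.6376 0.0826] hole [0.6379 0.0824 0.024 ] [0.6376 0.0821] floor 0.018
 s2 [0.6205 0.0096] hole [0.6237 0.0101 0.0289] [0.6206 0.0094] floor 0.049
 s3 [ 0.6033 -0.0634] hole [ 0.6067 -0.0638  0.0274] [ 0.6027 -0.0634] floor 0.033
 s4 [ 0.5861 -0.1364] hole [ 0.5895 -0.1355  0.0287] [ 0.5854 -0.1362] floor 0.065
plinth scene [ 0.6146 -0.025 ] -0.237 [0.0841 0.2969]
 s1 [0.641  0.0843] hole [0.64   0.0842 0.03  ] [0.641  0.0844] floor 0.038
 s2 [0.6234 0.0114] hole [0.6241 0.0103 0.0308] [0.6236 0.0119] floor 0.05
 s3 [ 0.6058 -0.0615] hole [ 0.6061 -0.0611  0.0315] [ 0.6062 -0.0608] floor 0.05
 s4 [ 0.5881 -0.1344] hole [ 0.5873 -0.1339  0.0313] [ 0.589  -0.1333] floor 0.065
t 25.07 p [0.4692 0.2916 0.2999] yaw -21.21 tilt [0.0004 0.0014] F [-0.6  0.3 -0.8] open 0.0517
[-33.13  10.01   9.94] [-0.   -0.08 -7.46]
```

Pillar a has already been knocked to (0.427, 0.028); b and c are unmoved. I'll start with c.

>>> move_arm(
  deltas=[-5, 1.5, 0, 0, 0, -3, 0.5, -11, 3.3, 0, 0, 0, -7.5, 0.5, -17, 5.1, 0, 0, 0, -7.5, 0.5, -33.1, 10, 9.5, 0, 0, -7.5, 0.5, -33.1, 10, 9.5, 0, 0, -7.5, 0.5, -33.1, 10, 9.5, 0, 0, -7.5, 0.5, -33.1, 10, 9.5, 0, 0, -7.5, 0.5, -33.1, 10, 9.5, 0, 0, -7.5, 0.5, -33.1, 10, 9.5, 0, 0, -7.5, 0.5],
)

```text
clock: 26.2
eef_pos: [0.4434, -0.0518, 0.2058]
eef_rot: [[0.235, 0.972, 0.002], [0.972, -0.235, 0.0], [0.0, 0.002, -1.0]]
ft_force: [-0.6, -0.1, 0.1]
opening: 0.0698
```

```bash
python3 go.py .4427 -.0534 .083 -13.6
```

```text
t 26.20 p [ 0.4434 -0.0518  0.2058] yaw -13.62 tilt [0.0016 0.0001] F [-0.6 -0.1  0.1] open 0.0698
[-0.18 -0.05 12.28] [ 0.09 -0.03 -0.02]
```

>>> move_arm(
  deltas=[0, 0, 3, 0, 0, 0, 0.5, 0, 0, 5, 0, 0, 0, 0.5, 0, 0, 7, 0, 0, 0, 0.5, 0, 0, 7, 0, 0, 0, 0.5, 0, 0, 7, 0, 0, 0, 0.5],
)

```text
clock: 26.82
eef_pos: [0.4434, -0.0527, 0.1356]
eef_rot: [[0.236, 0.972, 0.001], [0.972, -0.236, -0.0], [0.0, 0.001, -1.0]]
ft_force: [-0.2, 0.3, 0.5]
opening: 0.07
```

```bash
python3 go.py .4427 -.0534 .083 -13.6
```

```text
t 26.82 p [ 0.4434 -0.0527  0.1356] yaw -13.68 tilt [ 0.0007 -0.0001] F [-0.2  0.3  0.5] open 0.0700
[-0.09 -0.05  5.26] [ 0.04 -0.   -0.08]
```

>>> move_arm(
  deltas=[-0.08, -0.05, 2, 0, 0, 0, 0.5, -0.08, -0.05, 4, 0, 0, 0, 0.5, -0.08, -0.05, 5.25, 0, 0, 0, 0.5, -0.08, -0.05, 5.25, 0, 0, 0, 0.5, -0.08, -0.05, 5.25, 0, 0, 0, -1, -0.08, -0.05, 5.25, 0, 0, 0, -1, -0.08, -0.05, 5.25, 0, 0, 0, -1, -0.08, -0.05, 5.25, 0, 0, 0, -1, -0.08, -0.05, 5.25, 0, 0, 0, -1],
)

```text
clock: 27.95
eef_pos: [0.4426, -0.0534, 0.0828]
eef_rot: [[0.237, 0.972, 0.001], [0.972, -0.237, -0.0], [0.0, 0.001, -1.0]]
ft_force: [-0.6, 0.2, 4.5]
opening: 0.0435
```

```bash
python3 go.py .4427 -.0534 .24 -13.6
```

```text
t 27.95 p [ 0.4426 -0.0534  0.0828] yaw -13.69 tilt [ 0.0006 -0.0001] F [-0.6  0.2  4.5] open 0.0435
[ 1.000e-02  2.000e-02 -1.572e+01] [ 0.04 -0.   -0.09]
```

>>> move_arm(
  deltas=[0, 0, -1.5, 0, 0, 0, -1, 0, 0, -4, 0, 0, 0, -1, 0, 0, -8, 0, 0, 0, -1, 0, 0, -12, 0, 0, 0, -1, 0.5, 3, -12, 0, 0, 0, -1, 1.4, 8, -12, 0, 0, 0, -1, 2.3, 13, -12, 0, 0, 0, -1, 2.83, 15.83, -12, 0, 0, 0, -1, 2.83, 15.83, -12, 0, 0, 0, -1, 2.83, 15.83, -12, 0, 0, 0, -1],
)

```text
clock: 29.2
eef_pos: [0.6023, -0.0633, 0.2025]
eef_rot: [[0.237, 0.972, -0.001], [0.972, -0.237, 0.0], [-0.0, -0.001, -1.0]]
ft_force: [0.3, 0.4, -3.4]
opening: 0.0434
```

>>> move_arm(
  deltas=[0, 0, 0, 0, 0, 0, -1, 0, 0, 0, 0, 0, 0, -1],
)

```text
clock: 29.45
eef_pos: [0.6024, -0.0633, 0.2029]
eef_rot: [[0.237, 0.972, 0.001], [0.972, -0.237, -0.0], [0.0, 0.001, -1.0]]
ft_force: [0.8, 0.0, -3.2]
opening: 0.0436
```

```bash
cat > held.py <<'E'
import sys
from pil import *
# held pillar: where is its cap's top disc, in tool coords  (arg: top z rel TCP)
s=ctrl.read_state();R=np.array(s['eef_rot']);p=np.array(s['eef_pos'])
for n in W:
    P=Q[n]-([.0026,.0018,0] if n=='scene' else [0,0,0]); L=(P-p)@R; hsv=cv2.cvtColor(W[n][0],cv2.COLOR_BGR2HSV)
    for zz in np.arange(-.03,.09,.01):
        m=(abs(L[...,0])<.04)&(abs(L[...,1])<.035)&(abs(L[...,2]-zz)<.005)&(W[n][1]>0)
        if m.sum()>8: print(n,'z%.2f'%zz,m.sum(),'x',np.round(np.percentile(L[m][:,0],[3,50,97]),4),'y',np.round(np.percentile(L[m][:,1],[3,50,97]),4))
E
python3 held.py; python3 go.py .603 -.0634 .14 -13.6
```

```text
scene z-0.03 55 x [-0.0002  0.0083  0.0109] y [-0.0343 -0.0229  0.033 ]
scene z-0.02 353 x [-0.0108  0.0061  0.0197] y [-0.0277 -0.0015  0.0285]
scene z-0.01 173 x [-0.0085  0.0097  0.0211] y [-0.0323  0.0024  0.0331]
scene z0.00 123 x [0.0057 0.0126 0.0216] y [-0.0319  0.0027  0.0323]
scene z0.01 116 x [0.0065 0.013  0.0216] y [-0.0318  0.0031  0.0326]
scene z0.02 90 x [0.0061 0.0171 0.0223] y [-0.0242  0.0046  0.0236]
scene z0.03 70 x [0.0045 0.0174 0.0223] y [-0.0181  0.0049  0.0209]
scene z0.04 78 x [0.0018 0.0181 0.0219] y [-0.016   0.0066  0.0212]
scene z0.05 66 x [0.0041 0.0181 0.022 ] y [-0.0197  0.0038  0.0207]
scene z0.06 72 x [0.0025 0.0181 0.0222] y [-0.0168  0.0052  0.0214]
scene z0.07 60 x [0.0038 0.0178 0.0217] y [-0.0169  0.0047  0.0212]
scene z0.08 53 x [0.0012 0.0166 0.0212] y [-0.0195  0.0068  0.0207]
t 29.55 p [ 0.6026 -0.0633  0.2027] yaw -13.69 tilt [ 0.0004 -0.0001] F [ 0.8 -1.1 -3.1] open 0.0436
[0.   0.04 6.27] [ 0.03 -0.   -0.09]
```

>>> move_arm(
  deltas=[0, 0.04, 1, 0, 0, 0, -1, 0, 0.04, 2, 0, 0, 0, -1, 0, 0.04, 2.6, 0, 0, 0, -1, 0, 0.04, 3, 0, 0, 0, -1, 0, 0.04, 3.3, 0, 0, 0, -1, 0, 0.04, 3.6, 0, 0, 0, -1, 0, 0.04, 4, 0, 0, 0, -1],
)

```text
clock: 30.42
eef_pos: [0.6034, -0.0634, 0.1624]
eef_rot: [[0.237, 0.972, 0.0], [0.972, -0.237, -0.0], [0.0, 0.0, -1.0]]
ft_force: [0.1, 0.2, -3.2]
opening: 0.0435
```

It enters with no contact force. I continue to the bottom, where the TCP should end at 0.117.

>>> move_arm(
  deltas=[0, 0, 1, 0, 0, 0, -1, 0, 0, 2, 0, 0, 0, -1, 0, 0, 3, 0, 0, 0, -1, 0, 0, 4, 0, 0, 0, -1, 0, 0, 4.3, 0, 0, 0, -1, 0, 0, 4.45, 0, 0, 0, -1, 0, 0, 4.55, 0, 0, 0, -1, 0, 0, 4.55, 0, 0, 0, -1],
)

```text
clock: 31.42
eef_pos: [0.6033, -0.0634, 0.1171]
eef_rot: [[0.237, 0.972, 0.0], [0.972, -0.237, -0.0], [0.0, 0.0, -1.0]]
ft_force: [0.8, 0.3, -3.4]
opening: 0.0438
```

>>> move_arm(
  deltas=[0, 0, 0.08, 0, 0, 0, -1, 0, 0, 0.08, 0, 0, 0, -1, 0, 0, 0, 0, 0, 0, 0.3, 0, 0, 0, 0, 0, 0, 0.4, 0, 0, 0, 0, 0, 0, 0.4, 0, 0, -3, 0, 0, 0, 0.4, 0, 0, -8, 0, 0, 0, 0.4, 0, 0, -10, 0, 0, 0, 0.4, 0, 0, -10, 0, 0, 0, 0.4],
)

```text
clock: 32.55
eef_pos: [0.6037, -0.0635, 0.2179]
eef_rot: [[0.237, 0.972, 0.002], [0.972, -0.237, -0.0], [0.0, 0.002, -1.0]]
ft_force: [-0.3, 0.3, -0.6]
opening: 0.0652
```

```bash
python3 go.py .451 -.1537 .2 -13.6
python3 - <<'E'
from pil import *
for n in W: print(n,disc(n,.603,-.0634,.135))
E
python3 pil.py
```

```text
t 32.55 p [ 0.6037 -0.0635  0.2179] yaw -13.68 tilt [ 0.002  -0.0003] F [-0.3  0.3 -0.6] open 0.0652
[-12.38 -12.7    1.76] [ 0.12 -0.01 -0.08]
scene (array([ 0.6067, -0.0615,  0.0227,  0.6067, -0.0608,  0.1333]), 399)
top None
a top None
a scene (array([0.4288, 0.0309, 0.0231, 0.4299, 0.0304, 0.0674]), 325)
b top None
b scene (array([ 0.4537, -0.1508,  0.0223,  0.4542, -0.145 ,  0.0831]), 87)
c top None
c scene None
```

Pillar c is home, with its top at about 0.135. Now b.

>>> move_arm(
  deltas=[-12.4, -12.7, 1.8, 0, 0, 0, 0.5, -12.4, -12.7, 1.8, 0, 0, 0, 0.5, -12.4, -12.7, 1.8, 0, 0, 0, 0.5, -12.4, -12.7, 1.8, 0, 0, 0, 0.5, -12.4, -12.7, 1.8, 0, 0, 0, 0.5, -12.4, -12.7, 5, 0, 0, 0, 0.5, -12.4, -12.7, 8, 0, 0, 0, 0.5, -12.4, -12.7, 9, 0, 0, 0, 0.5, -12.4, -12.7, 9, 0, 0, 0, 0.5],
)

```text
clock: 33.88
eef_pos: [0.4509, -0.1535, 0.1267]
eef_rot: [[0.236, 0.972, -0.001], [0.972, -0.236, 0.0], [0.0, -0.001, -1.0]]
ft_force: [0.3, -0.9, 1.5]
opening: 0.0694
```

```bash
python3 go.py .451 -.1537 .067 -13.6
python3 - <<'E'
from pil import *
for n in W: print(n,disc(n,.4511,-.1537,.085),disc(n,.4266,.028,.069))
E
```

```text
t 33.88 p [ 0.4509 -0.1535  0.1267] yaw -13.64 tilt [-0.001   0.0005] F [ 0.3 -0.9  1.5] open 0.0694
[-0.02  0.02  5.97] [-0.06 -0.01 -0.04]
scene (array([ 0.4539, -0.1517,  0.0231,  0.4543, -0.1513,  0.083 ]), 308) (array([0.4285, 0.03  , 0.0235, 0.4299, 0.0292, 0.0674]), 348)
top None (array([0.4266, 0.0268, 0.0219, 0.4266, 0.0268, 0.068 ]), 287)
```

>>> move_arm(
  deltas=[0, 0, 2, 0, 0, 0, 0.5, 0, 0, 4, 0, 0, 0, 0.5, 0, 0, 5.97, 0, 0, 0, 0.5, 0, 0, 5.97, 0, 0, 0, 0.5, 0, 0, 5.97, 0, 0, 0, -1, 0, 0, 5.97, 0, 0, 0, -1, 0, 0, 5.97, 0, 0, 0, -1, 0, 0, 5.97, 0, 0, 0, -1, 0, 0, 5.97, 0, 0, 0, -1],
)

```text
clock: 35.1
eef_pos: [0.4508, -0.154, 0.0677]
eef_rot: [[0.237, 0.972, 0.001], [0.972, -0.237, -0.0], [-0.0, 0.001, -1.0]]
ft_force: [0.8, 0.2, 5.2]
opening: 0.0433
```

>>> move_arm(
  deltas=[0, 0, -1.5, 0, 0, 0, -1, 0, 0, -4, 0, 0, 0, -1, 0, 0, -8, 0, 0, 0, -1, 0, 0, -12, 0, 0, 0, -1, 0, 0, -15.8, 0, 0, 0, -1, 3, 2, -15.8, 0, 0, 0, -1, 8, 5, -15.8, 0, 0, 0, -1, 13, 8.2, -15.8, 0, 0, 0, -1, 17, 11, -15.8, 0, 0, 0, -1, 19.86, 12.63, -15.8, 0, 0, 0, -1],
)

```text
clock: 36.35
eef_pos: [0.6212, 0.0109, 0.2253]
eef_rot: [[0.236, 0.972, -0.001], [0.972, -0.236, 0.0], [-0.0, -0.001, -1.0]]
ft_force: [-0.7, -0.7, -2.5]
opening: 0.0435
```

>>> move_arm(
  deltas=[0, 0, 0, 0, 0, 0, -1, 0, 0, 0, 0, 0, 0, -1, 0, 0, 0, 0, 0, 0, -1, 0, 0, 0, 0, 0, 0, -1],
)

```text
clock: 36.85
eef_pos: [0.6199, 0.0086, 0.2256]
eef_rot: [[0.237, 0.971, 0.0], [0.971, -0.237, -0.0], [0.0, 0.0, -1.0]]
ft_force: [-0.0, 0.2, -2.4]
opening: 0.0436
```

```bash
python3 held.py|grep -E "z0.0[2-6]"; python3 go.py .6205 .0095 .147 -13.6
```

```text
scene z0.02 88 x [0.0049 0.0172 0.0221] y [-0.0199  0.0053  0.0253]
scene z0.03 66 x [0.0061 0.0175 0.0215] y [-0.0163  0.0063  0.0205]
scene z0.04 79 x [-0.0002  0.0169  0.0216] y [-0.0193  0.0066  0.0214]
scene z0.05 70 x [0.0031 0.0176 0.0213] y [-0.0177  0.0061  0.0209]
scene z0.06 75 x [0.0012 0.0178 0.0211] y [-0.0162  0.0052  0.021 ]
t 36.95 p [0.62   0.0088 0.2254] yaw -13.72 tilt [ 0.0003 -0.    ] F [ 0.3 -0.7 -2.9] open 0.0436
[0.08 0.03 7.84] [ 0.02 -0.   -0.12]
```

>>> move_arm(
  deltas=[0.1, 0.03, 2, 0, 0, 0, -1, 0.1, 0.03, 4, 0, 0, 0, -1, 0.1, 0.03, 6, 0, 0, 0, -1, 0.1, 0.03, 6.6, 0, 0, 0, -1, 0.1, 0.03, 7, 0, 0, 0, -1, 0.1, 0.03, 7.4, 0, 0, 0, -1, 0.1, 0.03, 7.8, 0, 0, 0, -1],
)

```text
clock: 37.83
eef_pos: [0.6209, 0.0101, 0.1474]
eef_rot: [[0.237, 0.972, 0.001], [0.972, -0.237, -0.0], [0.0, 0.001, -1.0]]
ft_force: [-0.1, 0.6, -2.7]
opening: 0.0433
```

>>> move_arm(
  deltas=[0, 0, 1, 0, 0, 0, -1, 0, 0, 2, 0, 0, 0, -1, 0, 0, 2.5, 0, 0, 0, -1, 0, 0, 2.8, 0, 0, 0, -1, 0, 0, 2.95, 0, 0, 0, -1, 0, 0, 3.05, 0, 0, 0, -1, 0, 0, 3.05, 0, 0, 0, -1],
)

```text
clock: 38.7
eef_pos: [0.6209, 0.0101, 0.1177]
eef_rot: [[0.237, 0.972, 0.001], [0.972, -0.237, -0.0], [0.0, 0.001, -1.0]]
ft_force: [-3.3, -0.0, 4.9]
opening: 0.0437
```

>>> move_arm(
  deltas=[0, 0, 0, 0, 0, 0, 0.3, 0, 0, 0, 0, 0, 0, 0.4, 0, 0, 0, 0, 0, 0, 0.4, 0, 0, -3, 0, 0, 0, 0.4, 0, 0, -8, 0, 0, 0, 0.4, 0, 0, -10, 0, 0, 0, 0.4, 0, 0, -10, 0, 0, 0, 0.4, 0, 0, -10, 0, 0, 0, 0.4],
)

```text
clock: 39.7
eef_pos: [0.6203, 0.0101, 0.2147]
eef_rot: [[0.237, 0.972, -0.002], [0.972, -0.237, 0.0], [-0.0, -0.002, -1.0]]
ft_force: [-0.4, 0.5, 0.0]
opening: 0.0653
```

```bash
python3 - <<'E'
from pil import *
for n in W: print(n,'c',disc(n,.603,-.0634,.135),'b',disc(n,.6205,.0095,.135),'a',disc(n,.4266,.028,.069,.06))
E
python3 go.py .4266 .0268 .13 -13.6
```

```text
scene c (array([ 0.6027, -0.0569,  0.0224,  0.6028, -0.0541,  0.1334]), 148) b (array([0.6229, 0.0118, 0.0227, 0.6241, 0.0126, 0.1335]), 446) a (array([0.4285, 0.0294, 0.023 , 0.4301, 0.0294, 0.0675]), 351)
top c (array([ 0.6035, -0.0511,  0.017 ,  0.6039, -0.0474,  0.1341]), 53) b None a None
t 39.80 p [0.6203 0.0101 0.2147] yaw -13.69 tilt [-0.0025  0.    ] F [-0.4  0.7  0.2] open 0.0653
[ -2.96 -19.19   8.52] [-0.14  0.03 -0.09]
```

>>> move_arm(
  deltas=[-0.9, -6, 0, 0, 0, 0, 0.5, -1.8, -12, 0, 0, 0, 0, 0.5, -2.95, -19.2, 3, 0, 0, 0, 0.5, -2.95, -19.2, 8.5, 0, 0, 0, 0.5, -2.95, -19.2, 8.5, 0, 0, 0, 0.5, -2.95, -19.2, 8.5, 0, 0, 0, 0.5, -2.95, -19.2, 8.5, 0, 0, 0, 0.5, -2.95, -19.2, 8.5, 0, 0, 0, 0.5],
)

```text
clock: 40.8
eef_pos: [0.4281, 0.0268, 0.1328]
eef_rot: [[0.237, 0.972, 0.001], [0.972, -0.237, 0.0], [0.0, 0.001, -1.0]]
ft_force: [-0.8, -0.0, -0.6]
opening: 0.0695
```

```bash
python3 go.py .4266 .0268 .051 -13.6;  python3 - <<'E'
from pil import *
for n in W: print(n,'a',disc(n,.4266,.028,.069,.06))
E
```

```text
t 40.80 p [0.4281 0.0268 0.1328] yaw -13.69 tilt [0.001 0.   ] F [-0.8 -0.  -0.6] open 0.0695
[-0.04 -0.16  8.18] [ 0.06 -0.01 -0.09]
scene a (array([0.4288, 0.0282, 0.0231, 0.43  , 0.0294, 0.0673]), 354)
top a None
```

>>> move_arm(
  deltas=[-0.02, -0.05, 2, 0, 0, 0, 0.5, -0.02, -0.05, 4, 0, 0, 0, 0.5, -0.02, -0.05, 6, 0, 0, 0, 0.5, -0.02, -0.05, 8, 0, 0, 0, 0.5, -0.02, -0.05, 8, 0, 0, 0, 0.5, -0.02, -0.05, 8, 0, 0, 0, -1, -0.02, -0.05, 8, 0, 0, 0, -1, -0.02, -0.05, 8, 0, 0, 0, -1, -0.02, -0.05, 8, 0, 0, 0, -1, -0.02, -0.05, 8, 0, 0, 0, -1],
)

```text
clock: 42.15
eef_pos: [0.4269, 0.0268, 0.0522]
eef_rot: [[0.237, 0.972, 0.001], [0.972, -0.237, -0.0], [0.0, 0.001, -1.0]]
ft_force: [-0.8, 0.7, 5.7]
opening: 0.0437
```

```bash
python3 go.py .5854 -.1362 .211 -13.6
```

```text
t 42.15 p [0.4269 0.0268 0.0522] yaw -13.69 tilt [ 0.0007 -0.    ] F [-0.8  0.7  5.7] open 0.0437
[-12.08  19.26 -15.87] [ 0.04 -0.01 -0.09]
```

>>> move_arm(
  deltas=[0, 0, -1.5, 0, 0, 0, -1, 0, 0, -4, 0, 0, 0, -1, 0, 0, -8, 0, 0, 0, -1, 0, 0, -12, 0, 0, 0, -1, 0, 0, -15.8, 0, 0, 0, -1, -2, 3, -15.8, 0, 0, 0, -1, -5, 8, -15.8, 0, 0, 0, -1, -8, 13, -15.8, 0, 0, 0, -1, -10.5, 17, -15.8, 0, 0, 0, -1, -12.08, 19.27, -15.8, 0, 0, 0, -1],
)

```text
clock: 43.4
eef_pos: [0.5863, -0.1378, 0.2096]
eef_rot: [[0.238, 0.971, -0.001], [0.971, -0.238, 0.0], [-0.0, -0.001, -1.0]]
ft_force: [0.5, 0.6, -2.5]
opening: 0.0436
```

>>> move_arm(
  deltas=[0, 0, 0, 0, 0, 0, -1, 0, 0, 0, 0, 0, 0, -1, 0, 0, 0, 0, 0, 0, -1, 0, 0, 0, 0, 0, 0, -1],
)

```text
clock: 43.9
eef_pos: [0.5851, -0.1357, 0.2101]
eef_rot: [[0.236, 0.972, 0.001], [0.972, -0.236, -0.0], [0.0, 0.001, -1.0]]
ft_force: [-0.6, -1.2, -2.5]
opening: 0.0439
```

```bash
python3 held.py|grep -E "z0.0[2-6]"; python3 go.py .5854 -.1362 .132 -13.6 .5854 -.1362 .118 -13.6
```

```text
scene z0.02 86 x [0.0067 0.0174 0.022 ] y [-0.0267  0.0012  0.0209]
scene z0.03 74 x [0.004  0.0179 0.0216] y [-0.0186  0.0056  0.0211]
scene z0.04 79 x [0.003  0.0174 0.0217] y [-0.0179  0.0047  0.021 ]
scene z0.05 47 x [0.0029 0.0183 0.0215] y [-0.0167  0.0041  0.0209]
t 44.00 p [ 0.5852 -0.1358  0.2099] yaw -13.66 tilt [ 0.0003 -0.0001] F [-0.2  0.3 -3.1] open 0.0436
[-0.03  0.03  7.79] [ 0.02 -0.   -0.06]
[-0.03  0.03  9.19] [ 0.02 -0.   -0.06]
```

>>> move_arm(
  deltas=[0, 0.03, 2, 0, 0, 0, -1, 0, 0.03, 4, 0, 0, 0, -1, 0, 0.03, 6, 0, 0, 0, -1, 0, 0.03, 6.6, 0, 0, 0, -1, 0, 0.03, 7, 0, 0, 0, -1, 0, 0.03, 7.4, 0, 0, 0, -1, 0, 0.03, 7.6, 0, 0, 0, -1],
)

```text
clock: 44.88
eef_pos: [0.5858, -0.1363, 0.1338]
eef_rot: [[0.237, 0.972, 0.0], [0.972, -0.237, -0.0], [-0.0, 0.0, -1.0]]
ft_force: [-0.9, -0.6, -2.9]
opening: 0.0436
```

>>> move_arm(
  deltas=[0, 0, 0.5, 0, 0, 0, -1, 0, 0, 1, 0, 0, 0, -1, 0, 0, 1.4, 0, 0, 0, -1, 0, 0, 1.6, 0, 0, 0, -1, 0, 0, 1.68, 0, 0, 0, -1, 0, 0, 1.68, 0, 0, 0, -1],
)

```text
clock: 45.62
eef_pos: [0.5857, -0.1363, 0.1181]
eef_rot: [[0.237, 0.972, 0.001], [0.972, -0.237, -0.0], [-0.0, 0.001, -1.0]]
ft_force: [-7.3, 1.2, 9.5]
opening: 0.0434
```

On the floor at the expected height. I release, lift and pull the arm well back.

>>> move_arm(
  deltas=[0, 0, 0, 0, 0, 0, 0.3, 0, 0, 0, 0, 0, 0, 0.4, 0, 0, 0, 0, 0, 0, 0.4, 0, 0, -3, 0, 0, 0, 0.4, 0, 0, -8, 0, 0, 0, 0.4, 0, 0, -12, 0, 0, 0, 0.4, -6, -4, -14, 0, 0, 0, 0.4, -12, -8, -14, 0, 0, 0, 0.4, -18, -10, -14, 0, 0, 0, 0.4, -24, -10, -14, 0, 0, 0, 0.4],
)

```text
clock: 46.88
eef_pos: [0.4362, -0.3299, 0.2576]
eef_rot: [[0.236, 0.972, 0.001], [0.972, -0.236, -0.001], [-0.001, 0.001, -1.0]]
ft_force: [0.1, -0.2, -0.1]
opening: 0.0653
```

```bash
cat > fin.py <<'E'
from pil import *
for k,x,y in(('b',.6205,.0095),('c',.603,-.0634),('a',.5854,-.1362)):
    for n in W: print(k,n,disc(n,x,y,.135,.035))
print('mug/glue',disc('top',.6707,.3238,.0384),disc('top',.6783,-.3167,.149))
c0=np.array([.479,.3173]);t=np.radians(68.8);ey=np.array([np.cos(t),np.sin(t)]);ex=np.array([ey[1],-ey[0]])
for n in W:
    P=Q[n]-([.0026,.0018,0] if n=='scene' else [0,0,0]); d=P[...,:2]-c0; X=d@ex;Y=d@ey;Z=P[...,2]
    for lo,hi in((-.066,-.055),(-.035,-.015),(.012,.035),(.055,.066)):
        m=(abs(X)<.012)&(Y>lo)&(Y<hi)&(Z>.115)&(Z<.15); print('bar',n,lo,m.sum(),'z %.4f x %.4f'%(np.percentile(Z[m],90),np.median(X[m])) if m.sum()>3 else '')
    m=(abs(X)<.03)&(abs(Y)<.035)&(Z>.165)&(Z<.19); print('grip top',n,m.sum(),np.round([X[m].mean(),Y[m].mean(),np.median(Z[m])],4))
    m=(X>-.01)&(X<.05)&(abs(Y)<.06)&(Z>.158)&(Z<.17);print('jaw',n,m.sum(),np.round(np.percentile(X[m],[2,98]),4))
for n in W: cv2.imwrite('pics/f_%s.png'%n,W[n][0])
E
python3 fin.py; python3 -c "from h import *;st()"
```

```text
b scene (array([0.6237, 0.0119, 0.0229, 0.6241, 0.0126, 0.1333]), 447)
b top (array([0.6208, 0.01  , 0.0221, 0.6202, 0.01  , 0.1341]), 312)
c scene (array([ 0.6065, -0.0626,  0.0234,  0.6066, -0.0604,  0.1334]), 405)
c top (array([ 0.6038, -0.0632,  0.0222,  0.6031, -0.0633,  0.1342]), 314)
a scene (array([ 0.5881, -0.1347,  0.0242,  0.589 , -0.1333,  0.1334]), 375)
a top (array([ 0.5858, -0.1363,  0.0221,  0.5853, -0.136 ,  0.1341]), 315)
mug/glue (array([0.6587, 0.3185, 0.039 , 0.6659, 0.3219, 0.0375]), 99) (array([ 0.6794, -0.3171,  0.0142,  0.6784, -0.3168,  0.1487]), 137)
bar scene -0.066 17 z 0.1315 x -0.0019
bar scene -0.035 81 z 0.1321 x 0.0027
bar scene 0.012 95 z 0.1315 x 0.0005
bar scene 0.055 64 z 0.1321 x 0.0011
grip top scene 195 [0.0015 0.0007 0.1749]
jaw scene 186 [-0.0061  0.024 ]
bar top -0.066 40 z 0.1308 x 0.0008
bar top -0.035 57 z 0.1321 x 0.0003
bar top 0.012 21 z 0.1319 x 0.0006
bar top 0.055 24 z 0.1313 x -0.0007
grip top top 110 [ 0.0007 -0.0014  0.1757]
jaw top 105 [-0.0078  0.0239]
{'clock': 46.975, 'q': [-0.6987, -0.1667, 1.6852, -0.001, 1.6228, -0.4552], 'eef_pos': [0.4354, -0.3329, 0.2567], 'eef_rot': [[0.2412, 0.9705, -0.0005], [0.9705, -0.2412, -0.001], [-0.001, -0.0002, -1.0]], 'ft_force': [0.513, 0.8631, -0.102], 'opening': 0.0653}
```

View pics/f_scene.png

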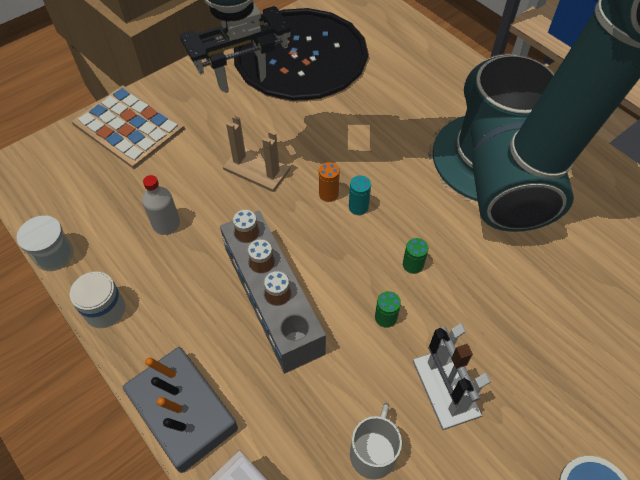

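The final picture shows the three caps level in sockets 2, 3 and 4 (pixels (277,285), (261,252), (245,222)). The rod is in the shut clip at (460,355), the mug and glue are in place, and the arm is clear.

```bash
python3 -c "
from bench import ctrl
print(ctrl.close_job())"
```

```text
the job is handed in; nothing more can be done
None
```

The job is handed in, at about 47 s on the robot's clock, with every check I made passing; no verdict is reported.

- **Sockets:** I rested the rod on the floor of sockets 1 to 4 in order, for at least half a second each. They are 72, 40, 56 and 24 mm deep, and the first camera depth readings agreed.
- **Rod:** On the way to the clip the stem brushed one fork and the rod tilted 12° in the grip. I tilted the tool to level it, then pressed it home until it snapped. At the last check the bar's axis was at 125 mm, within about 1 mm of centre, with the jaw fingers back in their starting position.
- **Pillars:** Three were present (d was absent). Pillar a had been knocked about 3 cm and was measured again before gripping. It now stands in socket 4, b in socket 2 and c in socket 3. The tops measure about 135 mm above the desk, and the pillars are within about 1 mm of the socket centres.
- **Mug and glue:** The glue is within about 1 mm of its first position. The mug was measured only roughly (the two readings differ by about 13 mm), but it looks unmoved in the picture.
- **Disagreement:** The scene camera read about 3 mm off from the arm and the top camera, so I took positions from the top camera.

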